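# Set the slotting jig's saw guide to its dial mark and lock it

## Robot

A 6-joint arm with a two-finger parallel gripper is mounted at the origin on the work surface. World frame = base frame: x ahead of the robot, y to its left, z up, the work surface at z = 0. Lengths are in mm, angles in rad, forces in N, time in s.
With the tool pointing down it reaches from about 350 to 975 mm from the base axis. Payload 7.1 kg.
Tool frame: the origin (TCP) lies at the very end of the fingers, on their centre line; the grasp point (between the pads) lies 19 mm behind it; z points along the fingers, y is the direction in which the jaws open and shut (so a half turn about z gives the same grasp; the last joint's range is limited). The gripper opens to 88 mm and grips with 3 to 60 N. Pads are 20 mm wide; open, the fingers measure 115 mm over their backs; the gripper's body (75 mm by 178 mm) begins 61 mm behind the grasp point.
Start: joints at [-1.295, 0.423, 1.63, -0, 1.089, -0.019], TCP at [181.611, -598.015, 222.675] pointing down, gripper open.
Joint ranges: [-3, 3], [-0.9, 2.11], [0.09, 2.58], [-1.31, 4.45], [0.11, 2.69], [-2.54, 2.54]. Speed limits (rad/s): [2.39, 2.39, 3.01, 3.14, 3.14, 3.14].

## Interface

Orientations are given as a rotation vector (axis times angle).
In Python, from workcell import monitor, vision, order, find_in, regions_of, place_of gives the robot as it stands. The module is installed in compiled form; this text tells all that it offers.
- The arm moves only by the tool carry_out, never from a script. Its argument "targets" is a list of rows, each a list of 3 entries, a list of its own where there are three numbers: the turn, a rotation vector about the world's x, y, z in degrees, then the shift along the world's x, y, z in mm, then the finger opening in mm, from 0 to 87.8. In form: [[[rx, ry, rz], [x, y, z], hand], ...]. A call has 1 to 10 rows; each row is the pose to reach, as a shift and turn from the pose commanded when the call began; what a row does not reach only later rows make up. A row lasts 1/12 s, in which the tool goes at most 41.7 mm and 7.16 degrees, less where a joint would pass 70% of its speed; a pose out of reach is approached as far as the arm can. A call with a gripper value outside its range is refused whole. The fingers move at their own pace and stop on an object; the grip force is fixed at half the most. Time passes only in rows, so rows that repeat a pose let the fingers close. It gives the time, the measured TCP pose, the force and the opening at its end, in the units of the state.
- monitor.get_obs(): the state, without advancing time (a new reading comes with each control period).
- vision.get_image(name): name is "side" or "top" or "wrist"; returns the picture (400x640x3 uint8, red, green, blue); there is no depth.
- vision.camera_model(name): a dict with "K" (3x3 intrinsics, pixels), "dist" ([k1, k2, p1, p2, k3] as OpenCV has them; the pictures are not rectified), "rvec" (rotation vector, rad) and "tvec" (3), from world to camera coordinates, as OpenCV has them. Camera axes: x right, y down, z forward; pixel columns grow to the right and rows downward; lengths in mm; the calibration is good to about 2 mm. A picture is of the moment at which its call begins: read the wrist's pose just before it. camera_model takes no time and is no camera call; for the wrist camera it gives the pose at the moment of the call.
- order.close_job(): hands the job in, once; it reports no verdict.
Trained networks look in the newest picture that a camera, given by its name, has taken for a name from the list of things; names that differ only in an ending like _2 or _b are one class to them, and where a whole thing is asked for, a point or a joint stands for the part that bears it (a point fixed in the world has none). Each returns a list of dicts, best first, with "confidence" (0 to 1); they miss things now and then, are a little off and sometimes report something else, mostly with a low value. They report only what shows in the picture. A call takes as long as a camera call.
- find_in(query, camera): "point" ([x, y, z] in mm, in the coordinates of the camera as it stood for that picture, good to about 4 mm: the middle of the surface that is visible of it).
- regions_of(query, camera): "mask" (400x640 bool, what is visible of it).
- place_of(query, camera): "point" ([x, y, z] in mm, in the coordinates of the camera as it stood for that picture, good to about 4 mm: a listed point, or the origin of a listed thing).
The state is a dict: "t": time; "qpos": joint angles; "qvel": joint speeds; "joint_torque": joint torques, N m; "ee_pos": TCP position; "orientation": TCP orientation; "ft_force": force on the tool from outside, world axes, zero at the start; "moment": the same for the moment, N m; "width": finger opening in mm.
Only numpy, scipy, OpenCV 4.12 (cv2) and the standard library are available. Lean on these libraries where they do the work, as an engineer would, in place of code of your own. Each camera call takes 0.05 s, during which the arm holds its last target.

## Task

The saw guide of the slotting jig stands a little beyond its setting, and its screw is worn. Wind the handwheel anticlockwise (seen from above) by pushing its crank between loosely open fingers, well past the mark, until the slack is out and the guide itself has backed off behind its setting but not into its end stop, then come back clockwise and stop with the dial's long rib on the pointer. Then let go of the wheel and swing the lock lever home and nip it tight against its stop with a push of about 15 N; never squeeze or force the crank (20 N at most) or the lever (25 N), and leave everything else on the bench alone.

Things in the scene. Friction and masses are not known exactly. Their poses are not given: they have to be found in the camera images.
- jig: Bridge-slotting jig fixed to the bench: flat aluminium bed 120 x 360 x 30 mm, long along its own y; origin under the bed on the bench, z up. At +y a grey 90 mm drive box (top 86 mm above the bench) with the handwheel lying flat on it; in the middle a dark wood blank under the saw guide; at -y a low grey block with the lock lever. The handwheel's upright axis is at jig (0, 130) mm.
- wheel: Handwheel: flat dark steel disc, 140 mm across and 14 mm thick, lying level and turning about its upright axis; origin on that axis at its underside, 95 mm above the bench, z up. On each change of direction it first turns lightly (under 1 N at the crank) through slack of some tenths of a rad, the guide at rest; then it needs 0.45 N m (8 N) and drives the guide. Stays where left.
- notch (a point): The dial's mark: outer end, on the rim 68 mm from the wheel's axis, of the one long raised aluminium rib (34 x 6 mm, the other dial lines are 5 mm short) on the wheel's top. Opposite the crank handle. At the start it stands 0.2 to 1.6 rad clockwise of the pointer.
- pointer (a point): The spot on the rim that the fixed steel pointer blade (20 x 6 mm, on a small post at the drive box's +x side) points to, 68 mm from the wheel's axis in the jig's +x direction, 112 mm above the bench. The wheel is on its mark when the rib's end is here.
- crank_grip (a point): Middle of the crank handle: an upright black plastic grip, 18 mm in diameter and 47 mm tall, with a thin sleeve that must not be squeezed; it spins freely on the wheel 54 mm from its axis; its top is 160 mm, this point 141 mm, and the wheel's top face 109 mm above the bench. At the mark it is on the robot's side (jig -x) of the wheel.
- saw_slot (a point): Top middle of the saw guide, two upright steel plates (90 x 6 mm, 12 mm apart) on a small carriage; 83 mm above the bench. At its setting it is at y = -30.0 mm in the jig's frame; the wheel drives it 2.55 mm per rad, clockwise towards -y. It starts at y = -31.8 to -34.1 and its end stop is at -27.2 mm. The measured pose is too coarse for the setting; the dial is not.
- lock: Lock lever: steel arm turning level about an upright axis at jig (0, -135) mm; origin on that axis, 56 mm above the bench, z up, its arm along its own -x. Unlocked it points roughly to the jig's -x (within 0.45 rad); it locks anticlockwise seen from above. Stiff, 0.25 N m (3.5 N at the handle), until its hard stop, which wear has left anywhere from 1.0 to 1.4 rad from jig -x: feel for it.
- lock_grip (a point): Middle of the lever's upright black handle, 17 mm in diameter, standing 75 mm from the lever's pivot, top 107 mm and this point 89 mm above the bench; the handle begins 61 mm above the bench. It stays where it is left.
- hammer: Hammer, 240 mm, lying to the left; a bystander.
- tape: Roll of tape, 100 mm across, 24 mm tall, right of the jig on its far side; a bystander.
- jar: White jar, 60 x 100 mm; a bystander.
- pot: Red cup, 90 mm tall; a bystander.
- shaker: White bottle, 190 mm tall; a bystander.
- blank: Dark wood blank, 30 x 170 x 11 mm, lying just beyond the jig; a bystander.
- driver: Screwdriver, 180 mm, lying in front of the jig's wheel end; a bystander.

How it is judged:
By the outcome, as a careful person would: the job done as asked, in the order asked, and still so for the second after the job is handed in, with the robot touching nothing.
It also fails if it takes over 72 s, if anything falls off the work surface, if the arm or the gripper's body presses on something with over 40 N, if the wrist force passes 120 N, or if a joint passes its speed limit or range.

## Working session

There is one attempt and no reset: what is moved stays moved. The work goes in short steps, Python scripts to look and compute and a tool call to move; the robot and the scene stay as the last step left them, time stands still between calls to the robot, and variables do not carry over. Pictures are saved under pics/ and viewed, and the job is handed in when it is done.

Besides the shell and the picture viewer there is one more tool, called after "Call:" in YAML: its name, and indented under it one key for each argument. carry_out: Moves the arm, as the interface text tells. Its arguments: {"type":"object","properties":{"targets":{"type":"array","items":{"type":"array"}}},"required":["targets"]}

```bash
mkdir -p pics
cat > h.py <<'E'
import numpy as np, cv2
from workcell import monitor, vision, order, find_in, regions_of, place_of
def toworld(p,cam):
    m=vision.camera_model(cam); R,_=cv2.Rodrigues(np.array(m['rvec'],float)); return R.T@(np.array(p,float)-np.array(m['tvec'],float).ravel())
def proj(P,cam):
    m=vision.camera_model(cam); return cv2.projectPoints(np.array(P,float).reshape(-1,1,3),np.array(m['rvec'],float),np.array(m['tvec'],float),np.array(m['K'],float),np.array(m['dist'],float))[0].reshape(-1,2)
def onplane(uv,cam,z):
    m=vision.camera_model(cam); n=cv2.undistortPoints(np.array(uv,float).reshape(-1,1,2),np.array(m['K'],float),np.array(m['dist'],float)).reshape(-1,2)
    R,_=cv2.Rodrigues(np.array(m['rvec'],float)); c=-R.T@np.array(m['tvec'],float).ravel()
    out=[]
    for a in n:
        d=R.T@np.array([a[0],a[1],1]); out.append(c+d*(z-c[2])/d[2])
    return np.array(out)
def snap(cam,name):
    im=vision.get_image(cam); cv2.imwrite('pics/'+name,im[:,:,::-1]); return im
E
python3 - <<'E'
from h import *
np.set_printoptions(precision=2,suppress=True)
print(monitor.get_obs())
for c in ['top','side']:
    snap(c,c+'0.png')
    for q in ['jig','wheel','notch','pointer','crank_grip','saw_slot','lock','lock_grip']:
        r=place_of(q,c)
        print(c,q,[(round(x['confidence'],2),toworld(x['point'],c)) for x in r[:2]])
print(monitor.get_obs()['t'])
E
```

```text
{'t': 0.0, 'qpos': array([-1.3 ,  0.42,  1.63, -0.  ,  1.09, -0.02]), 'qvel': array([-0., -0., -0., -0.,  0.,  0.]), 'joint_torque': array([  0.  , -54.46, -27.37,   0.06,   0.02,  -0.  ]), 'ee_pos': array([ 181.45, -597.5 ,  221.89]), 'orientation': array([-3.11, -0.46,  0.  ]), 'ft_force': array([ 0.07, -0.04,  0.26]), 'moment': array([ 0.01, -0.01,  0.05]), 'width': 87.67159007400062}
top jig [(0.86, array([575.16,  64.1 ,   3.02])), (0.68, array([ 537.68, -104.24,   88.94]))]
top wheel [(0.66, array([547.81, 196.54,  94.75])), (0.39, array([447.21,  97.91,   5.83]))]
top notch [(0.61, array([577.09, 135.19, 119.77]))]
top pointer [(0.67, array([616.75, 205.49, 110.5 ]))]
top crank_grip [(0.54, array([527.29, 240.05, 140.96]))]
top saw_slot [(0.76, array([580.08,  34.17,  87.59])), (0.33, array([391.86, 339.75,   3.84]))]
top lock [(0.49, array([599.23, -64.95,  53.37]))]
top lock_grip [(0.73, array([ 537.99, -103.89,   92.2 ]))]
side jig [(0.72, array([571.15,  72.68,  -0.27]))]
side wheel [(0.73, array([541.79, 199.85,  97.42]))]
side notch [(0.74, array([518.35, 249.73, 141.11])), (0.66, array([575.68, 130.09, 110.89]))]
side pointer [(0.65, array([609.06, 211.  , 106.39]))]
side crank_grip [(0.39, array([517.3 , 245.37, 139.52])), (0.34, array([ 743.6 , -102.42,    0.96]))]
side saw_slot [(0.71, array([582.38,  34.57,  81.29]))]
side lock []
side lock_grip [(0.76, array([ 533.14, -101.03,   90.29]))]
0.9
```

View pics/top0.png

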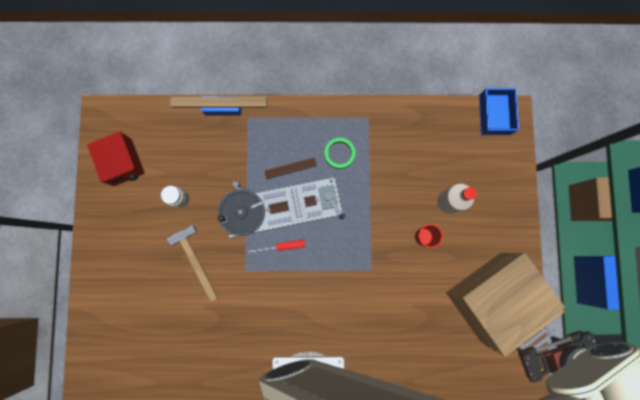

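View pics/side0.png

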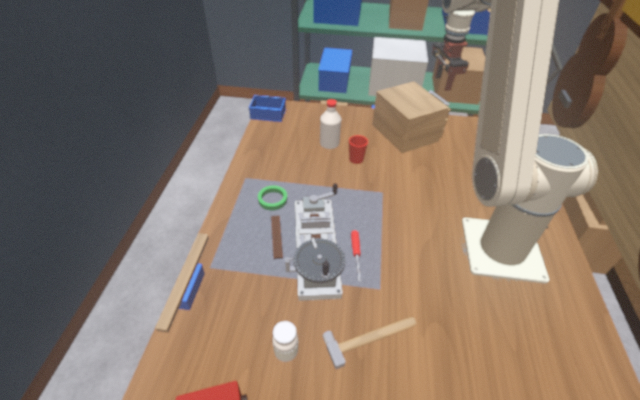

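```bash
cat > fit.py <<'E'
import numpy as np
def fit(J,W):
    J=np.array(J,float);W=np.array(W,float);a=J-J.mean(0);b=W-W.mean(0)
    th=np.arctan2((a[:,0]*b[:,1]-a[:,1]*b[:,0]).sum(),(a*b).sum());R=np.array([[np.cos(th),-np.sin(th)],[np.sin(th),np.cos(th)]])
    t=W.mean(0)-R@J.mean(0);return th,t,W-(J@R.T+t),R
E
python3 - <<'E'
from fit import *
J=[(0,0),(0,130),(68,130),(0,-33),(0,-135)]+[(0,0),(0,130),(68,130),(0,-33)]
W=[(575.16,64.1),(547.81,196.54),(616.75,205.49),(580.08,34.17),(599.23,-64.95),(571.15,72.68),(541.79,199.85),(609.06,211),(582.38,34.57)]
th,t,r,R=fit(J,W);print(th,t);print(r.round(1))
for n,p in dict(wheel=(0,130),lock=(0,-135),ptr=(68,130)).items(): print(n,R@p+t)
w=R@(0,130)+t
for c in [(527.3,240),(517.8,247.5)]: d=c-w; print(np.hypot(*d),np.degrees(np.arctan2(d[1],d[0])-th))
for c in [(577,135),(575.7,130)]: d=c-w; print(np.hypot(*d),np.degrees(np.arctan2(d[1],d[0])-th))
l=R@(0,-135)+t
for c in [(538,-103.9),(533,-101)]: d=c-l; print(np.hypot(*d),np.degrees(np.arctan2(d[1],d[0])-th))
E
```

```text
0.20606365428362933 [572.83970189  68.15244978]
[[ 2.3 -4.1]
 [ 1.6  1.1]
 [ 3.9 -3.8]
 [ 0.5 -1.7]
 [-1.2 -1. ]
 [-1.7  4.5]
 [-4.5  4.4]
 [-3.7  1.7]
 [ 2.8 -1.3]]
wheel [546.24060639 195.40215752]
lock [600.46183953 -63.99147748]
ptr [612.80199197 209.31553055]
48.45321583375478 101.20424780323033
59.35531385870588 106.82388258991516
67.78319059982461 -74.81941352158594
71.73073315984864 -77.55812903309237
74.12267917128595 -159.23099157836862
76.94628342061203 -163.05808575448438
```

Call:
carry_out:
  targets:
    - [[0,0,0],[25,25,8],60]
    - [[0,0,5],[50,50,16],60]
    - [[0,0,11],[75,80,24],60]
    - [[0,0,17],[105,110,32],60]
    - [[0,0,23],[130,140,40],60]
    - [[0,0,29],[150,170,40],60]
    - [[0,0,35],[170,205,40],60]
    - [[0,0,41],[190,240,40],60]
    - [[0,0,47],[205,275,40],60]
    - [[0,0,53],[215,310,40],60]

```text
t: 1.73
ee_pos: [397.8, -286.4, 263.0]
orientation: [2.569, 1.806, 0.001]
ft_force: [0.4, 0.1, -0.4]
width: 59.9
```

Call:
carry_out:
  targets:
    - [[0,0,5],[5,40,0],60]
    - [[0,0,10],[10,80,0],60]
    - [[0,0,15],[15,120,0],60]
    - [[0,0,20],[25,160,0],60]
    - [[0,0,25],[35,200,0],60]
    - [[0,0,30],[45,240,0],60]
    - [[0,0,35],[50,280,0],60]
    - [[0,0,40],[50,320,0],60]
    - [[0,0,45],[45,360,0],60]
    - [[0,0,48],[40,400,0],60]

```text
t: 2.57
ee_pos: [436.3, 114.0, 262.9]
orientation: [1.614, 2.694, 0.001]
ft_force: [0.6, 0.2, 0.1]
width: 59.8
```

Call:
carry_out:
  targets:
    - [[0,0,0],[10,35,0],45]
    - [[0,0,0],[20,65,0],40]
    - [[0,0,0],[30,85,0],32]
    - [[0,0,0],[30,85,0],32]

```text
t: 2.9
ee_pos: [468.2, 200.6, 263.0]
orientation: [1.616, 2.693, 0.004]
ft_force: [0.7, -0.2, 0.2]
width: 36.9
```

Run:
```python
from h import *
np.set_printoptions(precision=2,suppress=True)
o=monitor.get_obs();print(o['t'],o['ee_pos'],o['orientation'],o['ft_force'],o['width'],o['qpos'])
for c in ['wrist']:
    snap(c,c+'1.png')
    for q in ['wheel','notch','pointer','crank_grip']:
        r=place_of(q,c)
        print(c,q,[(round(x['confidence'],2),toworld(x['point'],c)) for x in r[:2]])
```

```text
2.9 [468.17 200.57 263.01] [1.62 2.69 0.  ] [ 0.7  -0.2   0.22] 36.90886798195281 [ 0.38  0.2   1.85  0.    1.09 -0.11]
wrist wheel [(0.74, array([542.21, 192.87,  95.1 ]))]
wrist notch []
wrist pointer [(0.78, array([610.54, 201.46, 112.15]))]
wrist crank_grip [(0.72, array([524.01, 239.73, 141.16]))]
```

View pics/wrist1.png

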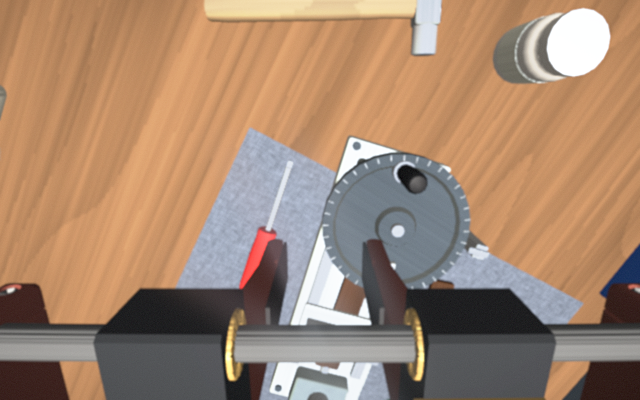

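Run:
```python
from h import *
np.set_printoptions(precision=1,suppress=True)
print('hub',onplane([[398,231]],'wrist',112), 'cranktop',onplane([[414,183]],'wrist',160),'base',onplane([[403,173]],'wrist',111),'ptr tip',onplane([[470,243]],'wrist',112))
# rim fit: edge points
im=cv2.imread('pics/wrist1.png'); cv2.imwrite('pics/w1z.png',cv2.resize(im[130:310,300:510],None,fx=3.5,fy=3.3,interpolation=cv2.INTER_CUBIC))
c=vision.camera_model('wrist');R,_=cv2.Rodrigues(np.array(c['rvec'],float));print(-R.T@np.array(c['tvec']).ravel(),c['K'][0][0])
for a in [0]:
    for ctr in [(542.2,192.9),(545,194),(546.2,195.4)]:
        th=np.linspace(0,2*np.pi,120);P=np.c_[ctr[0]+70*np.cos(th),ctr[1]+70*np.sin(th),np.full(120,109)]
        print(proj(P[::30],'wrist'))
```

```text
hub [[546.6 189.2 112. ]] cranktop [[519.4 239.4 160. ]] base [[522.4 238.2 111. ]] ptr tip [[612.9 210.6 112. ]]
[430.2 263.1 424.8] 359.4400222509011
[[457.8 256.6]
 [435.3 158.2]
 [328.3 192.3]
 [361.  285. ]]
[[460.8 256.9]
 [438.6 158.6]
 [331.6 192.7]
 [364.1 285.3]]
[[462.7 256.2]
 [440.6 157.8]
 [333.5 191.9]
 [365.8 284.7]]
```

View pics/w1z.png

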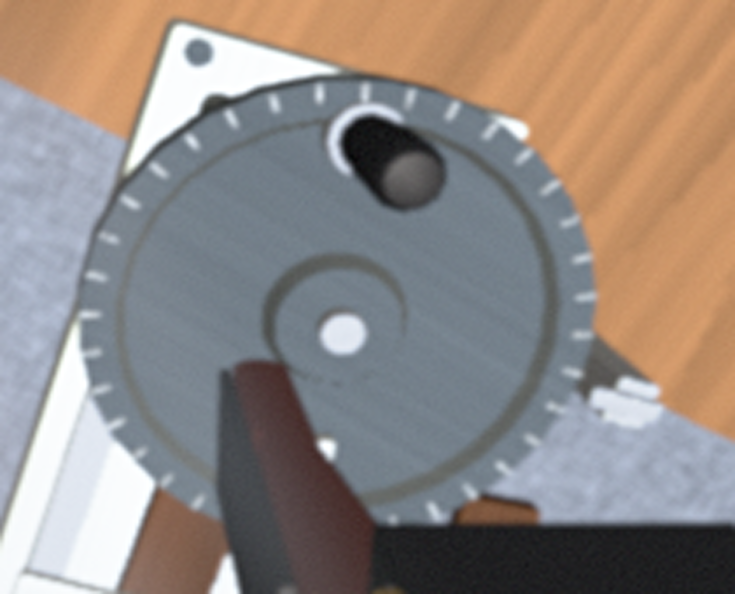

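Run:
```python
from h import *
from scipy.optimize import least_squares
np.set_printoptions(precision=1,suppress=True)
z=np.array([(80,310),(596,295),(345,77),(182,140),(130,195),(540,148),(575,205),(575,385),(125,430),(440,90)],float)
uv=np.c_[z[:,0]/3.5+300,z[:,1]/3.3+130]
P=onplane(uv,'wrist',109)[:,:2]
s=least_squares(lambda p:np.hypot(P[:,0]-p[0],P[:,1]-p[1])-p[2],[545,194,70]);print(s.x,s.fun)
s=least_squares(lambda p:np.hypot(P[:,0]-p[0],P[:,1]-p[1])-70,[545,194]);print(s.x,s.fun)
```

```text
[544.9 192.4  68. ] [ 1.9 -0.2  0.3 -0.8 -0.9  0.7 -0.5  0.1 -0.7  0.1]
[545.8 190.7] [-0.  -2.   0.3 -1.2 -1.8  0.1 -1.5 -2.4 -3.7  0. ]
```

Call:
carry_out:
  targets:
    - [[0,0,0],[18,13,0],36]
    - [[0,0,0],[36,26,0],36]
    - [[0,0,0],[53,38,-20],36]
    - [[0,0,0],[53,38,-45],36]
    - [[0,0,0],[53,38,-70],36]
    - [[0,0,0],[53,38,-85],36]
    - [[0,0,0],[53,38,-90],36]
    - [[0,0,0],[53,38,-90],36]

```text
t: 3.82
ee_pos: [518.8, 233.7, 171.6]
orientation: [-1.621, -2.689, 0.004]
ft_force: [-0.3, -0.6, 1.0]
width: 35.9
```

Run:
```python
from h import *
np.set_printoptions(precision=2,suppress=True)
o=monitor.get_obs();print(o['t'],o['ee_pos'],o['orientation'],o['ft_force'],o['width'],o['qpos'])
im=snap('wrist','wrist2.png')
```

```text
3.8167 [518.76 233.65 171.61] [-1.62 -2.69  0.  ] [-0.29 -0.63  1.04] 35.945987108492076 [ 0.4   0.41  1.79 -0.    0.94 -0.08]
```

View pics/wrist2.png

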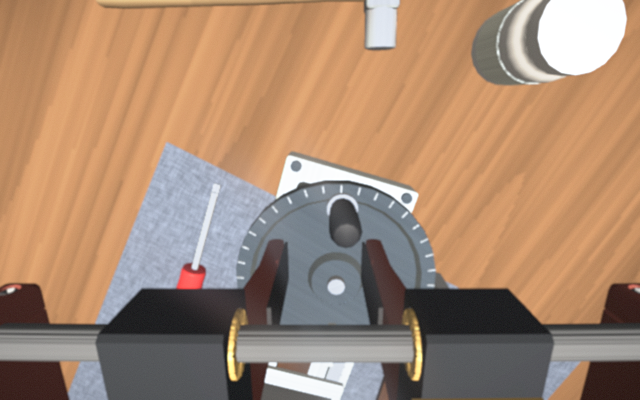

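Run:
```python
from h import *
np.set_printoptions(precision=1,suppress=True)
print(vision.camera_model('wrist'))
print('cranktop',onplane([[347,237]],'wrist',160),'base',onplane([[343,203]],'wrist',111),'hub',onplane([[336,287]],'wrist',112))
o=monitor.get_obs();print(o['ee_pos'],proj([o['ee_pos']],'wrist'))
print(place_of('crank_grip','wrist') and [ (r['confidence'],toworld(r['point'],'wrist')) for r in place_of('crank_grip','wrist')])
print([ (r['confidence'],toworld(r['point'],'wrist')) for r in place_of('wheel','wrist')])
im=cv2.imread('pics/wrist2.png'); cv2.imwrite('pics/w2z.png',cv2.resize(im[170:310,220:460],None,fx=3.3,fy=3.3,interpolation=cv2.INTER_CUBIC))
```

```text
{'K': array([[359.4,   0. , 324.3],
       [  0. , 359.4, 202.3],
       [  0. ,   0. ,   1. ]]), 'dist': array([-0.,  0.,  0.,  0.,  0.]), 'rvec': array([-2.8, -0.7, -0.1]), 'tvec': array([-568.4,  -55.8,  333.1])}
cranktop [[527.  244.6 160. ]] base [[525.4 248.3 111. ]] hub [[550.1 192.8 112. ]]
[519.6 234.2 172.8] [[325.1 257.7]]
[(0.84, array([525.3, 246.1, 143.6]))]
[(0.67, array([546.7, 196.1,  96. ]))]
```

View pics/w2z.png

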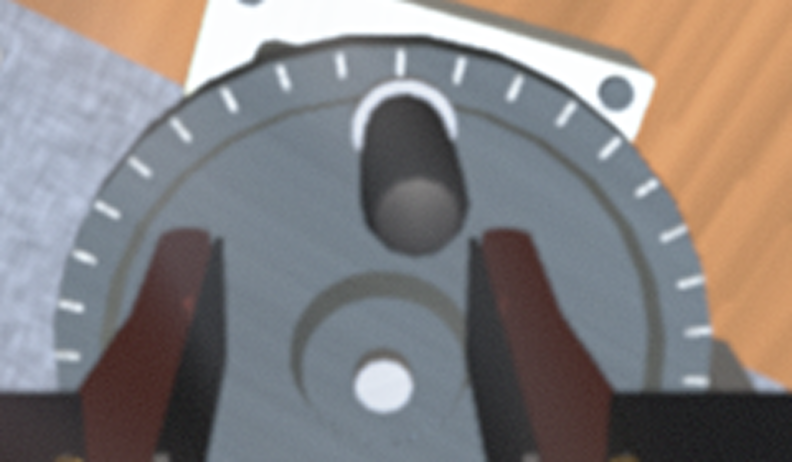

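Call:
carry_out:
  targets:
    - [[0,0,0],[3,5,0],36]
    - [[0,0,0],[7,10.5,0],36]
    - [[0,0,0],[7,10.5,0],36]

```text
t: 4.27
ee_pos: [528.0, 246.8, 173.6]
orientation: [1.619, 2.69, 0.003]
ft_force: [0.4, -0.2, -0.1]
width: 35.8
```

Run:
```python
from h import *
np.set_printoptions(precision=2,suppress=True)
o=monitor.get_obs();print(o['t'],o['ee_pos'],o['orientation'],o['ft_force'],o['width'])
im=snap('wrist','wrist3.png');im=im[:,:,::-1]; cv2.imwrite('pics/w3z.png',cv2.resize(im[170:310,220:460],None,fx=3.3,fy=3.3,interpolation=cv2.INTER_CUBIC))
print(proj([o['ee_pos']],'wrist'))
```

```text
4.2667 [528.   246.79 173.6 ] [1.62 2.69 0.  ] [ 0.4  -0.21 -0.09] 35.791246250353005
[[326.61 257.81]]
```

View pics/w3z.png

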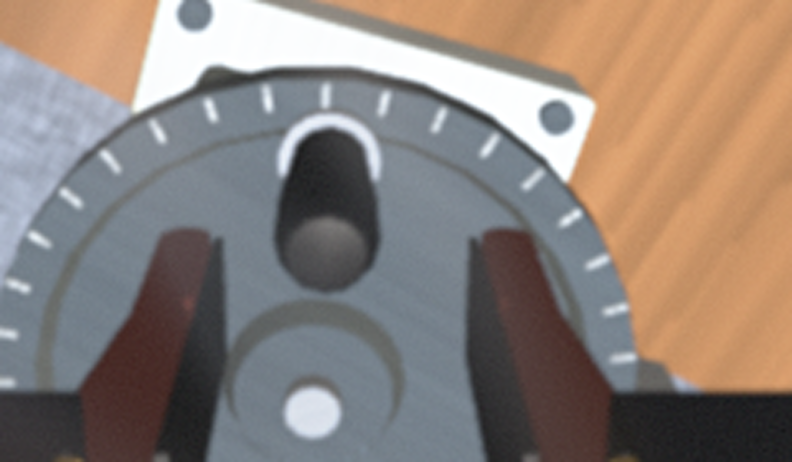

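Call:
carry_out:
  targets:
    - [[0,0,0],[-2.5,0.5,-10],34]
    - [[0,0,0],[-2.5,0.5,-20],34]
    - [[0,0,0],[-2.5,0.5,-30],34]
    - [[0,0,0],[-2.5,0.5,-40],34]
    - [[0,0,0],[-2.5,0.5,-48],34]
    - [[0,0,0],[-2.5,0.5,-48],30]
    - [[0,0,0],[-2.5,0.5,-48],28]

```text
t: 4.9
ee_pos: [523.7, 245.7, 123.7]
orientation: [-1.62, -2.69, 0.002]
ft_force: [-0.3, 0.0, -0.2]
width: 28.5
```

Run:
```python
from h import *
np.set_printoptions(precision=2,suppress=True)
o=monitor.get_obs();print(o['t'],o['ee_pos'],o['orientation'],o['ft_force'],o['width'])
im=snap('wrist','wrist4.png');im=im[:,:,::-1]; cv2.imwrite('pics/w4z.png',cv2.resize(im[170:310,220:460],None,fx=3.3,fy=3.3,interpolation=cv2.INTER_CUBIC))
print(proj([o['ee_pos']],'wrist'))
```

```text
4.9 [523.7  245.74 123.74] [-1.62 -2.69  0.  ] [-0.29  0.03 -0.23] 28.455158568503137
[[324.19 257.09]]
```

View pics/w4z.png

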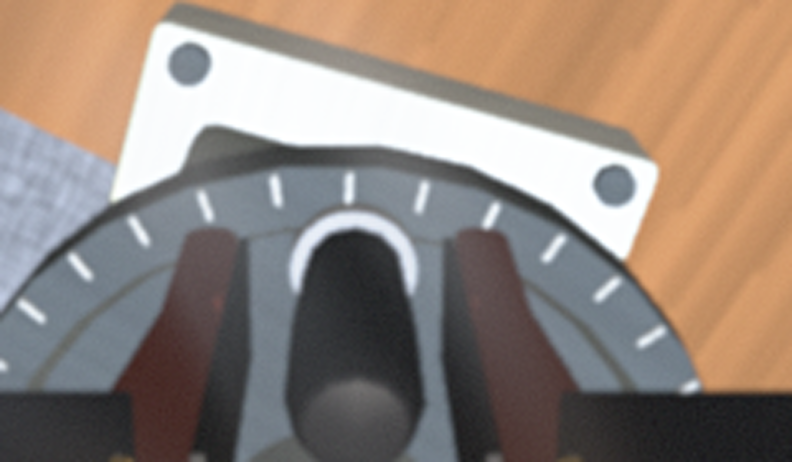

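```bash
cat > path.py <<'E'
import numpy as np,sys
# usage: cmdx cmdy C phi0 phis...  tool cmd yaw in phi units
def rows(cx,cy,cphi,phis,C=(547.3,196.0),r=54,w=28,dphi=0):
    out=[]
    for p in phis:
        a=np.radians(p);x=C[0]+r*np.cos(a)-cx;y=C[1]+r*np.sin(a)-cy
        out.append('[[0, 0, %g], [%.1f, %.1f, 0], %g]'%(round(p-cphi,1),x,y,w))
    print('['+', '.join(out)+']'); print('end',cx+round(x,1),cy+round(y,1),phis[-1])
E
python3 -c "
from path import *
rows(524.1,246.0,113.3,np.arange(115.3,134,2))
rows(524.1,246.0,113.3,[113.3+20]);
"
```

```text
[[[0, 0, 2], [0.1, -1.2, 0], 28], [[0, 0, 4], [-1.6, -2.0, 0], 28], [[0, 0, 6], [-3.2, -2.9, 0], 28], [[0, 0, 8], [-4.9, -3.9, 0], 28], [[0, 0, 10], [-6.4, -4.9, 0], 28], [[0, 0, 12], [-8.0, -5.9, 0], 28], [[0, 0, 14], [-9.5, -7.0, 0], 28], [[0, 0, 16], [-11.0, -8.2, 0], 28], [[0, 0, 18], [-12.4, -9.4, 0], 28], [[0, 0, 20], [-13.8, -10.7, 0], 28]]
end 510.3 235.3 133.3
[[[0, 0, 20], [-13.8, -10.7, 0], 28]]
end 510.3 235.3 133.3
```

Call:
carry_out:
  targets:
    - [[0,0,2],[0.1,-1.2,0],28]
    - [[0,0,4],[-1.6,-2.0,0],28]
    - [[0,0,6],[-3.2,-2.9,0],28]
    - [[0,0,8],[-4.9,-3.9,0],28]
    - [[0,0,10],[-6.4,-4.9,0],28]

```text
t: 5.37
ee_pos: [518.3, 241.3, 125.5]
orientation: [1.377, 2.822, 0.002]
ft_force: [1.0, -0.3, -0.4]
width: 28.0
```

Call:
carry_out:
  targets:
    - [[0,0,2],[-1.6,-1.0,0],28]
    - [[0,0,4],[-3.1,-2.1,0],28]
    - [[0,0,6],[-4.6,-3.3,0],28]
    - [[0,0,8],[-6.0,-4.5,0],28]
    - [[0,0,10],[-7.4,-5.8,0],28]

```text
t: 5.78
ee_pos: [510.9, 235.5, 125.5]
orientation: [1.126, 2.932, 0.002]
ft_force: [-0.5, -0.2, 0.6]
width: 27.7
```

Run:
```python
from h import *
from path import rows
np.set_printoptions(precision=2,suppress=True)
o=monitor.get_obs();print(o['t'],o['ee_pos'],o['orientation'],o['ft_force'],o['width'])
im=snap('wrist','wrist5.png');im=im[:,:,::-1]; cv2.imwrite('pics/w5z.png',cv2.resize(im[170:310,220:460],None,fx=3.3,fy=3.3,interpolation=cv2.INTER_CUBIC))
rows(510.3,235.3,133.3,np.arange(135.3,144,2))
```

```text
5.7833 [510.9  235.55 125.48] [1.13 2.93 0.  ] [-0.52 -0.17  0.61] 27.694489121108933
[[[0, 0, 2], [-1.4, -1.3, 0], 28], [[0, 0, 4], [-2.7, -2.7, 0], 28], [[0, 0, 6], [-3.9, -4.1, 0], 28], [[0, 0, 8], [-5.1, -5.5, 0], 28], [[0, 0, 10], [-6.3, -7.0, 0], 28]]
end 504.0 228.3 143.3
```

View pics/w5z.png

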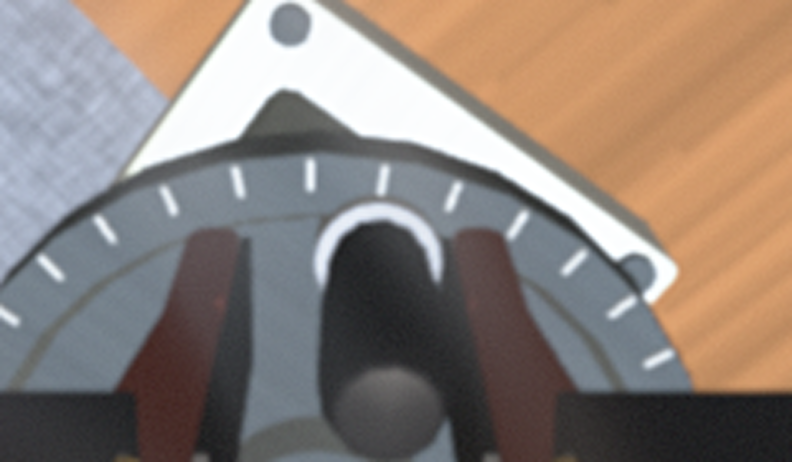

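Call:
carry_out:
  targets:
    - [[0,0,2],[-1.4,-1.3,0],28]
    - [[0,0,4],[-2.7,-2.7,0],28]
    - [[0,0,6],[-3.9,-4.1,0],28]
    - [[0,0,8],[-5.1,-5.5,0],28]
    - [[0,0,10],[-6.3,-7.0,0],28]

```text
t: 6.25
ee_pos: [506.7, 230.1, 126.1]
orientation: [0.867, 3.015, 0.008]
ft_force: [4.3, 7.3, -2.8]
width: 28.0
```

Run:
```python
from path import rows
import numpy as np
rows(504.0,228.3,143.3,np.arange(145.3,154,2))
rows(504.0-5.0,228.3-8,153.3,np.arange(155.3,174,2))
```

```text
[[[0, 0, 2], [-1.1, -1.6, 0], 28], [[0, 0, 4], [-2.1, -3.1, 0], 28], [[0, 0, 6], [-3.1, -4.7, 0], 28], [[0, 0, 8], [-4.1, -6.4, 0], 28], [[0, 0, 10], [-4.9, -8.0, 0], 28]]
end 499.1 220.3 153.3
[[[0, 0, 2], [-0.8, -1.7, 0], 28], [[0, 0, 4], [-1.5, -3.5, 0], 28], [[0, 0, 6], [-2.2, -5.2, 0], 28], [[0, 0, 8], [-2.8, -7.0, 0], 28], [[0, 0, 10], [-3.4, -8.8, 0], 28], [[0, 0, 12], [-3.9, -10.6, 0], 28], [[0, 0, 14], [-4.4, -12.4, 0], 28], [[0, 0, 16], [-4.8, -14.3, 0], 28], [[0, 0, 18], [-5.1, -16.1, 0], 28], [[0, 0, 20], [-5.3, -18.0, 0], 28]]
end 493.7 202.3 173.3
```

Call:
carry_out:
  targets:
    - [[0,0,2],[-1.1,-1.6,0],28]
    - [[0,0,4],[-2.1,-3.1,0],28]
    - [[0,0,6],[-3.1,-4.7,0],28]
    - [[0,0,8],[-4.1,-6.4,0],28]
    - [[0,0,10],[-4.9,-8.0,0],28]

```text
t: 6.67
ee_pos: [501.5, 222.5, 126.0]
orientation: [0.601, 3.079, 0.008]
ft_force: [3.9, 9.1, -1.6]
width: 28.1
```

Call:
carry_out:
  targets:
    - [[0,0,2],[-0.8,-1.7,0],28]
    - [[0,0,4],[-1.5,-3.5,0],28]
    - [[0,0,6],[-2.2,-5.2,0],28]
    - [[0,0,8],[-2.8,-7.0,0],28]
    - [[0,0,10],[-3.4,-8.8,0],28]
    - [[0,0,12],[-3.9,-10.6,0],28]
    - [[0,0,14],[-4.4,-12.4,0],28]
    - [[0,0,16],[-4.8,-14.3,0],28]
    - [[0,0,18],[-5.1,-16.1,0],28]
    - [[0,0,20],[-5.3,-18.0,0],28]

```text
t: 7.5
ee_pos: [495.2, 204.3, 125.8]
orientation: [0.057, 3.138, 0.006]
ft_force: [-0.7, 9.3, -0.1]
width: 28.0
```

Run:
```python
from h import *
from path import rows
np.set_printoptions(precision=2,suppress=True)
o=monitor.get_obs();print(o['t'],o['ee_pos'],o['orientation'],o['ft_force'],o['width'],o['qpos'])
im=snap('wrist','wrist6.png');im=im[:,:,::-1]; cv2.imwrite('pics/w6z.png',cv2.resize(im[170:310,220:460],None,fx=3.3,fy=3.3,interpolation=cv2.INTER_CUBIC))
rows(493.8,202.3,173.3,np.arange(175.3,194,2))
```

```text
7.5 [495.16 204.3  125.81] [0.06 3.14 0.01] [-0.72  9.25 -0.05] 28.025037027408704 [ 0.37  0.43  1.9   0.    0.81 -1.17]
[[[0, 0, 2], [-0.3, -1.9, 0], 28], [[0, 0, 4], [-0.4, -3.8, 0], 28], [[0, 0, 6], [-0.5, -5.6, 0], 28], [[0, 0, 8], [-0.5, -7.5, 0], 28], [[0, 0, 10], [-0.4, -9.4, 0], 28], [[0, 0, 12], [-0.3, -11.3, 0], 28], [[0, 0, 14], [-0.1, -13.2, 0], 28], [[0, 0, 16], [0.2, -15.0, 0], 28], [[0, 0, 18], [0.5, -16.9, 0], 28], [[0, 0, 20], [0.9, -18.7, 0], 28]]
end 494.7 183.60000000000002 193.3
```

View pics/w6z.png

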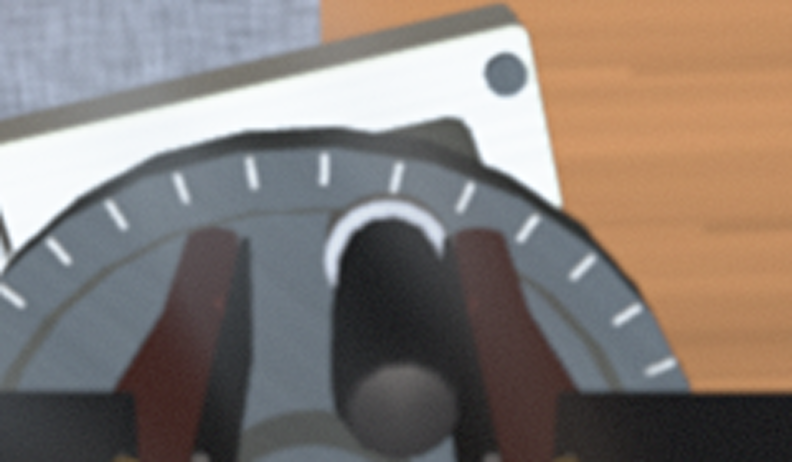

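Call:
carry_out:
  targets:
    - [[0,0,2],[-0.3,-1.9,0],28]
    - [[0,0,4],[-0.4,-3.8,0],28]
    - [[0,0,6],[-0.5,-5.6,0],28]
    - [[0,0,8],[-0.5,-7.5,0],28]
    - [[0,0,10],[-0.4,-9.4,0],28]
    - [[0,0,12],[-0.3,-11.3,0],28]
    - [[0,0,14],[-0.1,-13.2,0],28]
    - [[0,0,16],[0.2,-15.0,0],28]
    - [[0,0,18],[0.5,-16.9,0],28]
    - [[0,0,20],[0.9,-18.7,0],28]

```text
t: 8.38
ee_pos: [495.2, 185.2, 125.6]
orientation: [-0.488, 3.102, 0.004]
ft_force: [-3.3, 9.1, 1.9]
width: 28.3
```

Run:
```python
from h import *
from path import rows
np.set_printoptions(precision=2,suppress=True)
o=monitor.get_obs();print(o['t'],o['ee_pos'],o['orientation'],o['ft_force'],o['width'],o['qpos'])
im=snap('wrist','wrist7.png');im=im[:,:,::-1]; cv2.imwrite('pics/w7z.png',cv2.resize(im[170:310,220:460],None,fx=3.3,fy=3.3,interpolation=cv2.INTER_CUBIC))
rows(494.7,183.6,193.3,np.arange(195.3,214,2))
rows(494.7+7.5,183.6-17.2,213.3,np.arange(215.3,234,2))
```

```text
8.3833 [495.21 185.22 125.59] [-0.49  3.1   0.  ] [-3.3   9.07  1.95] 28.28429472563944 [ 0.33  0.42  1.91  0.    0.81 -1.55]
[[[0, 0, 2], [0.5, -1.8, 0], 28], [[0, 0, 4], [1.0, -3.7, 0], 28], [[0, 0, 6], [1.6, -5.4, 0], 28], [[0, 0, 8], [2.3, -7.2, 0], 28], [[0, 0, 10], [3.0, -9.0, 0], 28], [[0, 0, 12], [3.8, -10.7, 0], 28], [[0, 0, 14], [4.6, -12.4, 0], 28], [[0, 0, 16], [5.5, -14.0, 0], 28], [[0, 0, 18], [6.5, -15.7, 0], 28], [[0, 0, 20], [7.5, -17.2, 0], 28]]
end 502.2 166.4 213.3
[[[0, 0, 2], [1.0, -1.6, 0], 28], [[0, 0, 4], [2.1, -3.1, 0], 28], [[0, 0, 6], [3.3, -4.6, 0], 28], [[0, 0, 8], [4.5, -6.0, 0], 28], [[0, 0, 10], [5.8, -7.4, 0], 28], [[0, 0, 12], [7.1, -8.8, 0], 28], [[0, 0, 14], [8.5, -10.1, 0], 28], [[0, 0, 16], [9.9, -11.3, 0], 28], [[0, 0, 18], [11.3, -12.5, 0], 28], [[0, 0, 20], [12.8, -13.7, 0], 28]]
end 515.0 152.70000000000002 233.3
```

View pics/w7z.png

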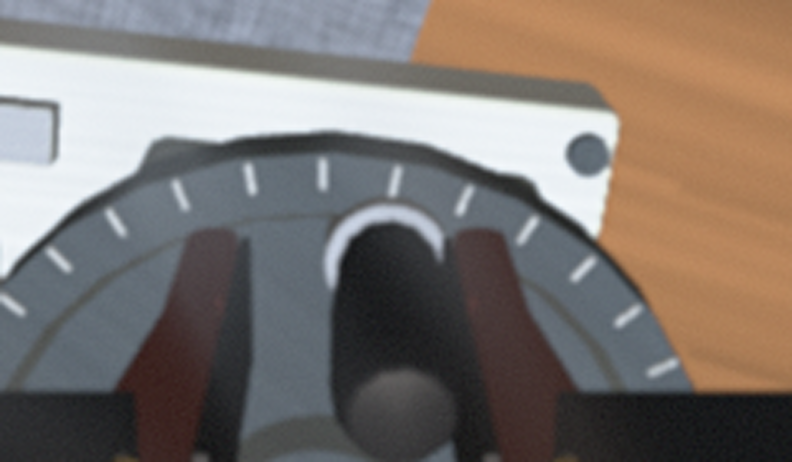

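View pics/wrist7.png

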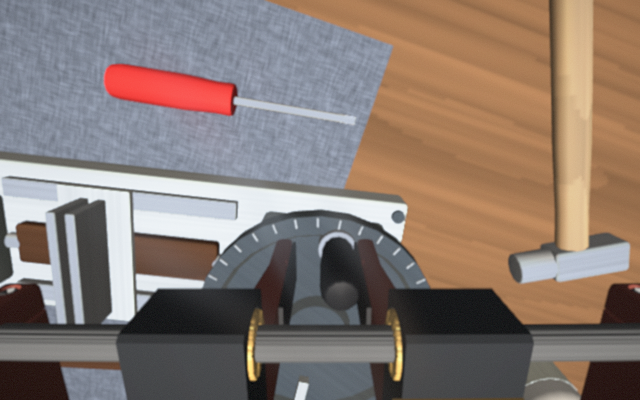

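Call:
carry_out:
  targets:
    - [[0,0,2],[0.5,-1.8,0],28]
    - [[0,0,4],[1.0,-3.7,0],28]
    - [[0,0,6],[1.6,-5.4,0],28]
    - [[0,0,8],[2.3,-7.2,0],28]
    - [[0,0,10],[3.0,-9.0,0],28]
    - [[0,0,12],[3.8,-10.7,0],28]
    - [[0,0,14],[4.6,-12.4,0],28]
    - [[0,0,16],[5.5,-14.0,0],28]
    - [[0,0,18],[6.5,-15.7,0],28]
    - [[0,0,20],[7.5,-17.2,0],28]

```text
t: 9.27
ee_pos: [501.8, 167.6, 125.3]
orientation: [-1.02, 2.971, 0.003]
ft_force: [-4.6, 7.2, 3.3]
width: 28.1
```

Call:
carry_out:
  targets:
    - [[0,0,2],[1.0,-1.6,0],28]
    - [[0,0,4],[2.1,-3.1,0],28]
    - [[0,0,6],[3.3,-4.6,0],28]
    - [[0,0,8],[4.5,-6.0,0],28]
    - [[0,0,10],[5.8,-7.4,0],28]

```text
t: 9.68
ee_pos: [507.1, 160.0, 125.2]
orientation: [1.275, -2.87, -0.003]
ft_force: [-5.7, 6.6, 3.5]
width: 28.1
```

Run:
```python
from h import *
from path import rows
np.set_printoptions(precision=2,suppress=True)
o=monitor.get_obs();print(o['t'],o['ee_pos'],o['orientation'],o['ft_force'],o['width'],o['qpos'])
im=snap('wrist','wrist8.png')
rows(502.2+5.8,166.4-7.4,223.3,np.arange(225.3,234,2))
rows(515,152.7,233.3,np.arange(235.3,256,2))
```

```text
9.6833 [507.06 160.02 125.2 ] [ 1.28 -2.87 -0.  ] [-5.74  6.58  3.5 ] 28.124997621102338 [ 0.28  0.43  1.9   0.    0.81 -2.13]
[[[0, 0, 2], [1.3, -1.4, 0], 28], [[0, 0, 4], [2.7, -2.7, 0], 28], [[0, 0, 6], [4.1, -3.9, 0], 28], [[0, 0, 8], [5.5, -5.1, 0], 28], [[0, 0, 10], [7.0, -6.3, 0], 28]]
end 515.0 152.7 233.3
[[[0, 0, 2], [1.6, -1.1, 0], 28], [[0, 0, 4], [3.1, -2.1, 0], 28], [[0, 0, 6], [4.7, -3.1, 0], 28], [[0, 0, 8], [6.4, -4.1, 0], 28], [[0, 0, 10], [8.0, -4.9, 0], 28], [[0, 0, 12], [9.7, -5.8, 0], 28], [[0, 0, 14], [11.5, -6.5, 0], 28], [[0, 0, 16], [13.2, -7.2, 0], 28], [[0, 0, 18], [15.0, -7.8, 0], 28], [[0, 0, 20], [16.8, -8.4, 0], 28], [[0, 0, 22], [18.6, -8.9, 0], 28]]
end 533.6 143.79999999999998 255.3
```

View pics/wrist8.png

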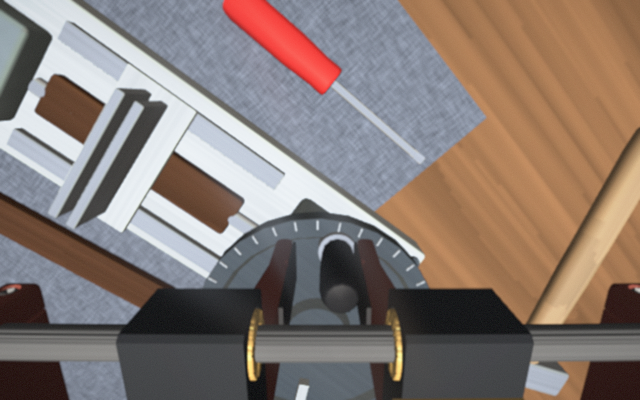

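Call:
carry_out:
  targets:
    - [[0,0,1.2],[1.3,-1.4,0],28]
    - [[0,0,2.4],[2.7,-2.7,0],28]
    - [[0,0,3.6],[4.1,-3.9,0],28]
    - [[0,0,4.8],[5.5,-5.1,0],28]
    - [[0,0,6],[7.0,-6.3,0],28]

```text
t: 10.15
ee_pos: [513.6, 153.5, 125.1]
orientation: [1.422, -2.799, -0.004]
ft_force: [-7.3, 5.3, 4.7]
width: 28.0
```

Call:
carry_out:
  targets:
    - [[0,0,1.2],[1.6,-1.1,0],28]
    - [[0,0,2.4],[3.1,-2.1,0],28]
    - [[0,0,3.6],[4.7,-3.1,0],28]
    - [[0,0,4.8],[6.4,-4.1,0],28]
    - [[0,0,6],[8.0,-4.9,0],28]

```text
t: 10.57
ee_pos: [521.3, 148.4, 125.0]
orientation: [1.567, -2.72, -0.004]
ft_force: [-6.9, 3.7, 4.3]
width: 27.9
```

Run:
```python
from h import *
np.set_printoptions(precision=2,suppress=True)
o=monitor.get_obs();print(o['t'],o['ee_pos'],o['orientation'],o['ft_force'],o['width'],o['qpos'])
im=snap('wrist','wrist9.png')
for q in ['wheel','crank_grip','saw_slot','notch','jig']:
  print(q,[ (r['confidence'],toworld(r['point'],'wrist')) for r in place_of(q,'wrist')[:2]])
```

```text
10.5667 [521.27 148.39 124.95] [ 1.57 -2.72 -0.  ] [-6.91  3.65  4.33] 27.945113733476045 [ 0.25  0.44  1.88  0.    0.82 -2.36]
wheel [(0.6, array([548.36, 197.03,  89.9 ])), (0.27, array([576.31,  68.25,  -4.31]))]
crank_grip [(0.94, array([517.34, 146.2 , 143.27]))]
saw_slot [(0.56, array([580.29,  39.02,  80.66]))]
notch []
jig [(0.86, array([575.14,  66.91,  -3.43]))]
```

View pics/wrist9.png

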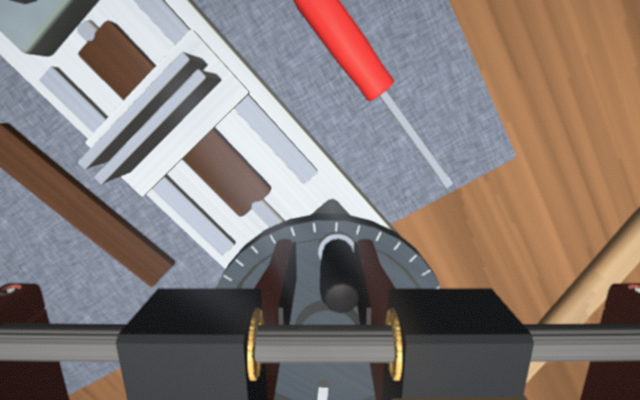

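Call:
carry_out:
  targets:
    - [[0,0,1],[1.7,-0.9,0],28]
    - [[0,0,2],[3.5,-1.6,0],28]
    - [[0,0,3],[5.2,-2.3,0],28]
    - [[0,0,4],[7.0,-2.9,0],28]
    - [[0,0,5],[8.8,-3.5,0],28]
    - [[0,0,5],[8.8,-3.5,0],28]

```text
t: 11.37
ee_pos: [530.1, 144.6, 124.9]
orientation: [1.684, -2.649, -0.003]
ft_force: [-6.9, 3.5, 3.5]
width: 27.8
```

Run:
```python
from h import *
from path import rows
np.set_printoptions(precision=2,suppress=True)
o=monitor.get_obs();print(o['t'],o['ee_pos'],o['orientation'],o['ft_force'],o['width'],o['qpos'])
im=snap('wrist','wrist10.png');im=im[:,:,::-1]; cv2.imwrite('pics/w10z.png',cv2.resize(im[170:310,220:460],None,fx=3.3,fy=3.3,interpolation=cv2.INTER_CUBIC))
rows(531.8,144.3,253.3,np.arange(251.3,232,-2))
```

```text
11.3667 [530.13 144.62 124.89] [ 1.68 -2.65 -0.  ] [-6.93  3.47  3.5 ] 27.79375093636051 [ 0.24  0.45  1.86  0.    0.83 -2.46]
[[[0, 0, -2], [-1.8, 0.6, 0], 28], [[0, 0, -4], [-3.6, 1.2, 0], 28], [[0, 0, -6], [-5.3, 1.9, 0], 28], [[0, 0, -8], [-7.1, 2.6, 0], 28], [[0, 0, -10], [-8.8, 3.5, 0], 28], [[0, 0, -12], [-10.4, 4.3, 0], 28], [[0, 0, -14], [-12.1, 5.3, 0], 28], [[0, 0, -16], [-13.7, 6.3, 0], 28], [[0, 0, -18], [-15.2, 7.3, 0], 28], [[0, 0, -20], [-16.8, 8.4, 0], 28]]
end 515.0 152.70000000000002 233.3
```

View pics/w10z.png

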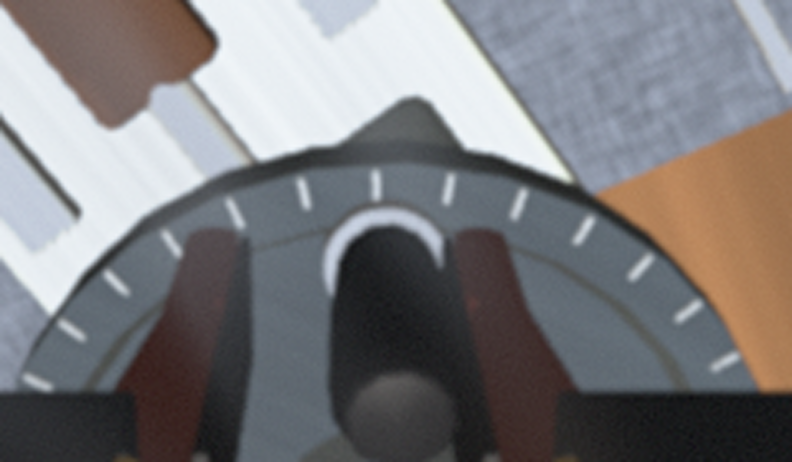

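Call:
carry_out:
  targets:
    - [[0,0,0],[-1.8,0.6,0],28]
    - [[0,0,0],[-3.6,1.2,0],28]
    - [[0,0,0],[-5.3,1.9,0],28]
    - [[0,0,0],[-7.1,2.6,0],28]
    - [[0,0,0],[-8.8,3.5,0],28]
    - [[0,0,0],[-10.4,4.3,0],28]
    - [[0,0,-1],[-12.1,5.3,0],28]
    - [[0,0,-3],[-13.7,6.3,0],28]
    - [[0,0,-5],[-15.2,7.3,0],28]
    - [[0,0,-7],[-16.8,8.4,0],28]

```text
t: 12.25
ee_pos: [515.1, 152.8, 124.7]
orientation: [-1.517, 2.751, -0.0]
ft_force: [-0.1, 1.2, -0.8]
width: 27.7
```

Run:
```python
from path import rows
import numpy as np
rows(515.0,152.7,233.3,np.arange(231.3,222.5,-2))
rows(508.0,159.0,223.3,np.arange(221.3,202,-2))
```

```text
[[[0, 0, -2], [-1.5, 1.2, 0], 28], [[0, 0, -4], [-2.9, 2.4, 0], 28], [[0, 0, -6], [-4.3, 3.6, 0], 28], [[0, 0, -8], [-5.7, 4.9, 0], 28], [[0, 0, -10], [-7.0, 6.3, 0], 28]]
end 508.0 159.0 223.3
[[[0, 0, -2], [-1.3, 1.4, 0], 28], [[0, 0, -4], [-2.5, 2.8, 0], 28], [[0, 0, -6], [-3.7, 4.3, 0], 28], [[0, 0, -8], [-4.8, 5.8, 0], 28], [[0, 0, -10], [-5.8, 7.4, 0], 28], [[0, 0, -12], [-6.8, 8.9, 0], 28], [[0, 0, -14], [-7.8, 10.6, 0], 28], [[0, 0, -16], [-8.7, 12.2, 0], 28], [[0, 0, -18], [-9.5, 13.9, 0], 28], [[0, 0, -20], [-10.3, 15.6, 0], 28]]
end 497.7 174.6 203.3
```

Call:
carry_out:
  targets:
    - [[0,0,-2],[-1.5,1.2,0],28]
    - [[0,0,-4],[-2.9,2.4,0],28]
    - [[0,0,-6],[-4.3,3.6,0],28]

```text
t: 12.5
ee_pos: [510.7, 156.3, 124.7]
orientation: [-1.371, 2.827, -0.0]
ft_force: [0.3, -0.6, 0.4]
width: 28.0
```

Call:
carry_out:
  targets:
    - [[0,0,-2],[-1.4,1.3,0],28]
    - [[0,0,-4],[-2.7,2.7,0],28]

```text
t: 12.67
ee_pos: [508.0, 159.0, 124.7]
orientation: [-1.271, 2.873, -0.0]
ft_force: [-0.4, 0.2, 0.6]
width: 27.9
```

Call:
carry_out:
  targets:
    - [[0,0,-2],[-1.3,1.4,0],28]
    - [[0,0,-4],[-2.5,2.8,0],28]

```text
t: 12.83
ee_pos: [505.5, 161.8, 124.7]
orientation: [-1.17, 2.915, -0.0]
ft_force: [-0.4, -1.0, 0.9]
width: 27.9
```

Call:
carry_out:
  targets:
    - [[0,0,-2],[-1.2,1.5,0],28]
    - [[0,0,-4],[-2.3,3.0,0],28]

```text
t: 13.0
ee_pos: [503.1, 164.8, 124.7]
orientation: [-1.068, 2.955, -0.0]
ft_force: [0.2, 0.0, 0.5]
width: 28.3
```

Call:
carry_out:
  targets:
    - [[0,0,-2],[-1.0,1.5,0],28]
    - [[0,0,-4],[-2.0,3.2,0],28]

```text
t: 13.17
ee_pos: [501.2, 168.0, 124.7]
orientation: [-0.964, 2.99, -0.0]
ft_force: [-0.5, -1.0, -0.7]
width: 28.0
```

Call:
carry_out:
  targets:
    - [[0,0,-2],[-0.9,1.6,0],28]
    - [[0,0,-4],[-1.8,3.3,0],28]

```text
t: 13.33
ee_pos: [499.9, 171.0, 124.8]
orientation: [-0.86, 3.021, -0.002]
ft_force: [4.7, -6.7, 1.1]
width: 28.0
```

Run:
```python
from h import *
np.set_printoptions(precision=2,suppress=True)
o=monitor.get_obs();print(o['t'],o['ee_pos'],o['orientation'],o['ft_force'],o['width'],o['qpos'])
im=snap('wrist','wrist11.png');im=im[:,:,::-1]; cv2.imwrite('pics/w11z.png',cv2.resize(im[170:310,220:460],None,fx=3.3,fy=3.3,interpolation=cv2.INTER_CUBIC))
```

```text
13.3333 [499.89 170.97 124.84] [-0.86  3.02 -0.  ] [ 4.65 -6.72  1.13] 27.953844633507003 [ 0.31  0.42  1.91 -0.    0.81 -1.82]
```

View pics/w11z.png

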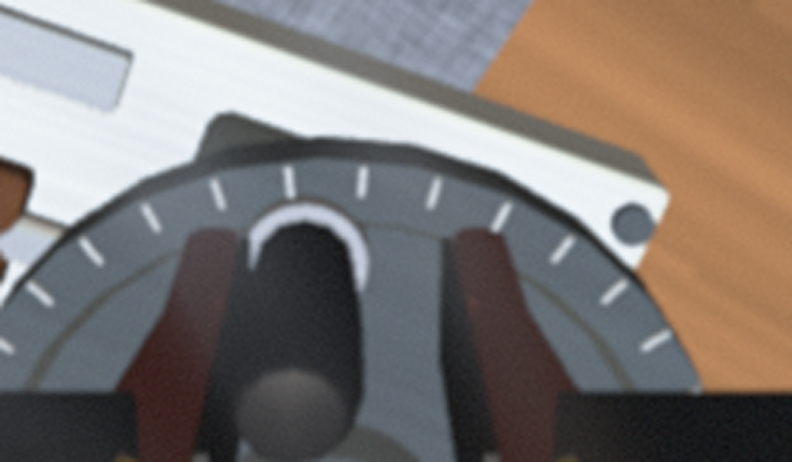

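Run:
```python
from path import rows
import numpy as np
rows(499.4,171.3,207.3,np.arange(205.3,192,-2))
```

```text
[[[0, 0, -2], [-0.9, 1.6, 0], 28], [[0, 0, -4], [-1.7, 3.3, 0], 28], [[0, 0, -6], [-2.4, 5.1, 0], 28], [[0, 0, -8], [-3.1, 6.9, 0], 28], [[0, 0, -10], [-3.7, 8.6, 0], 28], [[0, 0, -12], [-4.2, 10.5, 0], 28], [[0, 0, -14], [-4.7, 12.3, 0], 28]]
end 494.7 183.60000000000002 193.3
```

Call:
carry_out:
  targets:
    - [[0,0,-2],[-0.9,1.6,0],28]
    - [[0,0,-4],[-1.7,3.3,0],28]
    - [[0,0,-6],[-2.4,5.1,0],28]
    - [[0,0,-8],[-3.1,6.9,0],28]
    - [[0,0,-10],[-3.7,8.6,0],28]
    - [[0,0,-12],[-4.2,10.5,0],28]
    - [[0,0,-14],[-4.7,12.3,0],28]

```text
t: 13.97
ee_pos: [495.2, 182.3, 124.8]
orientation: [-0.485, 3.103, -0.003]
ft_force: [1.4, -9.3, 2.0]
width: 27.7
```

Call:
carry_out:
  targets:
    - [[0,0,0],[0.5,-3.0,0],30]
    - [[0,0,0],[1.3,-6.5,0],32]
    - [[0,0,0],[1.3,-6.5,0],34]
    - [[0,0,0],[1.3,-6.5,10],34]
    - [[0,0,0],[1.3,-6.5,25],34]
    - [[0,0,0],[1.3,-6.5,45],34]
    - [[0,0,0],[1.3,-6.5,60],34]
    - [[0,0,0],[1.3,-6.5,60],34]

```text
t: 14.63
ee_pos: [497.9, 177.9, 188.2]
orientation: [-0.488, 3.098, 0.002]
ft_force: [0.4, 0.3, -0.5]
width: 34.2
```

Run:
```python
from h import *
np.set_printoptions(precision=2,suppress=True)
o=monitor.get_obs();print(o['t'],o['ee_pos'],o['orientation'],o['ft_force'],o['width'],o['qpos'])
im=snap('wrist','wrist12.png')
```

```text
14.6333 [497.92 177.9  188.16] [-0.49  3.1   0.  ] [ 0.42  0.33 -0.49] 34.21774886678712 [ 0.32  0.33  1.87  0.    0.94 -1.56]
```

View pics/wrist12.png

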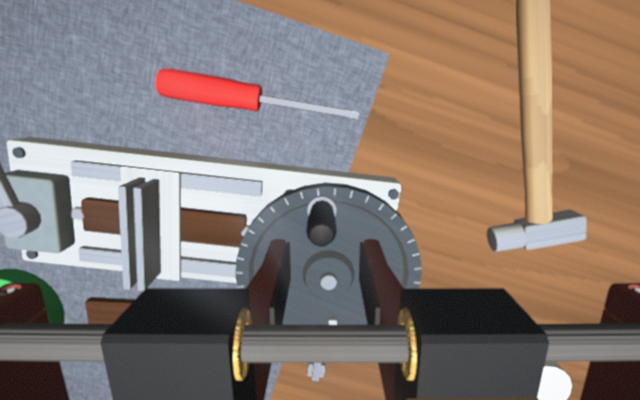

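Call:
carry_out:
  targets:
    - [[0,0,0],[15,4,10],40]
    - [[0,0,0],[35,10,20],50]
    - [[0,0,0],[55,15,20],60]
    - [[0,0,0],[75,20,20],60]
    - [[0,0,0],[75,20,20],60]
    - [[0,0,0],[75,20,20],60]

```text
t: 15.18
ee_pos: [570.5, 197.0, 203.3]
orientation: [0.488, -3.101, 0.0]
ft_force: [-0.3, -0.3, -0.2]
width: 59.9
```

Run:
```python
from h import *
np.set_printoptions(precision=2,suppress=True)
o=monitor.get_obs();print(o['t'],o['ee_pos'],o['orientation'],o['ft_force'],o['width'],o['qpos'])
im=snap('wrist','wrist13.png')
```

```text
15.1833 [570.55 196.99 203.32] [ 0.49 -3.1   0.  ] [-0.33 -0.32 -0.23] 59.94011198874198 [ 0.31  0.42  1.69  0.    1.04 -1.57]
```

View pics/wrist13.png

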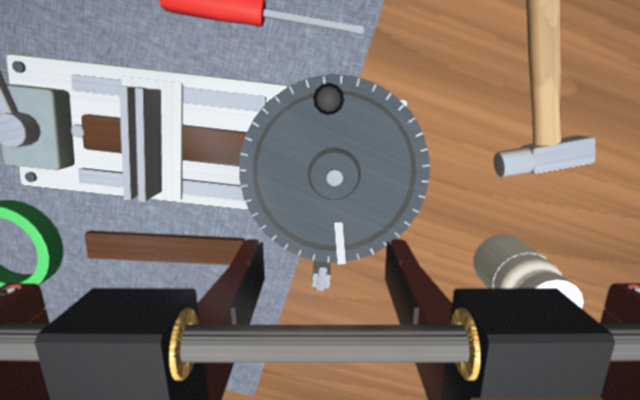

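Run:
```python
from h import *
im=cv2.imread('pics/wrist13.png')
cv2.imwrite('pics/w13z.png',cv2.resize(im[160:300,280:390],None,fx=5,fy=4.2,interpolation=cv2.INTER_CUBIC))
m=vision.camera_model('wrist');R,_=cv2.Rodrigues(m['rvec']);print(-R.T@np.array(m['tvec']).ravel(), R.round(3))
```

```text
[496.79943494 172.07916845 365.80493754] [[-0.308  0.951 -0.001]
 [ 0.914  0.296  0.279]
 [ 0.265  0.085 -0.96 ]]
```

View pics/w13z.png

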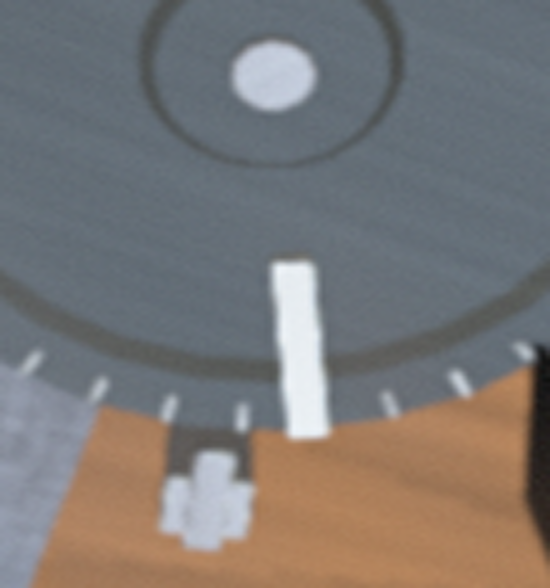

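```bash
cat > ang.py <<'E'
from h import *
def angles(hub,ri,ro,pt,pb,cam='wrist',zr=111.5,zp=112):
    H=onplane([hub],cam,zr)[0];A,B=onplane([ri,ro],cam,zr);P,Q=onplane([pt,pb],cam,zp)
    a=lambda v:np.degrees(np.arctan2(v[1],v[0]))
    print('hub',H[:2].round(1),'rib',A[:2].round(1),B[:2].round(1),'ptr',P[:2].round(1),Q[:2].round(1))
    print('rib dir',a(B-A),'hub->ri',a(A-H),'hub->ro',a(B-H),'r',np.hypot(*(B-H)[:2]),'hub->ptr',a(P-H),'r',np.hypot(*(P-H)[:2]),'blade dir',a(Q-P))
    # centre from rib line: 68 back from rib outer end
    u=(B-A)/np.linalg.norm(B-A);C=B-68*u;print('C from rib',C[:2].round(1),'ptr ang from C',a(P-C),'diff',a(P-C)-a(u))
    print('diff hub: ',a(P-H)-a(B-H))
E
python3 - <<'E'
from ang import *
angles((334.8,178.1),(338.8,222.6),(341.6,263.8),(322.6,267.6),(321,290.5))
o=monitor.get_obs();print(o['ee_pos'])
E
```

```text
hub [547.4 196.2] rib [578.8 209.8] [610.2 222.6] ptr [617.6 209.5] [637.  214.4]
rib dir 22.23855556771376 hub->ri 23.40857855709926 hub->ro 22.825852098412838 r 68.12421434838255 hub->ptr 10.752700223571155 r 71.42954985391759 blade dir 14.207156827942388
C from rib [547.3 196.9] ptr ang from C 10.184722626701202 diff -12.053832941012558
diff hub:  -12.073151874841683
[569.6955072 196.7650502 203.3199308]
```

Call:
carry_out:
  targets:
    - [[0,0,0],[-20,-5,0],50]
    - [[0,0,0],[-40,-10,0],40]
    - [[0,0,0],[-60,-16,0],36]
    - [[0,0,0],[-75,-20,-5],34]
    - [[0,0,0],[-75,-20,-20],34]
    - [[0,0,0],[-75,-20,-40],34]
    - [[0,0,0],[-75,-20,-60],34]
    - [[0,0,0],[-75,-20,-80],34]
    - [[0,0,0],[-75,-20,-80],30]
    - [[0,0,0],[-75,-20,-80],28]

```text
t: 16.07
ee_pos: [494.1, 176.6, 123.9]
orientation: [0.488, -3.1, 0.001]
ft_force: [-0.4, 0.8, 0.2]
width: 28.6
```

Run:
```python
from h import *
from path import rows
np.set_printoptions(precision=2,suppress=True)
o=monitor.get_obs();print(o['t'],o['ee_pos'],o['orientation'],o['ft_force'],o['width'],o['qpos'])
im=snap('wrist','wrist14.png');im=im[:,:,::-1]; cv2.imwrite('pics/w14z.png',cv2.resize(im[170:310,220:460],None,fx=3.3,fy=3.3,interpolation=cv2.INTER_CUBIC))
rows(496,177.1,193.3,list(np.arange(198.3,184,-2))+[183.3,182.3])
```

```text
16.0667 [494.09 176.55 123.9 ] [ 0.49 -3.1   0.  ] [-0.45  0.85  0.21] 28.595007822375624 [ 0.32  0.42  1.92  0.    0.81 -1.56]
[[[0, 0, 5], [0.0, 1.9, 0], 28], [[0, 0, 3], [-0.5, 3.7, 0], 28], [[0, 0, 1], [-1.0, 5.6, 0], 28], [[0, 0, -1], [-1.5, 7.4, 0], 28], [[0, 0, -3], [-1.8, 9.2, 0], 28], [[0, 0, -5], [-2.1, 11.1, 0], 28], [[0, 0, -7], [-2.4, 13.0, 0], 28], [[0, 0, -9], [-2.5, 14.9, 0], 28], [[0, 0, -10], [-2.6, 15.8, 0], 28], [[0, 0, -11], [-2.7, 16.7, 0], 28]]
end 493.3 193.79999999999998 182.3
```

View pics/w14z.png

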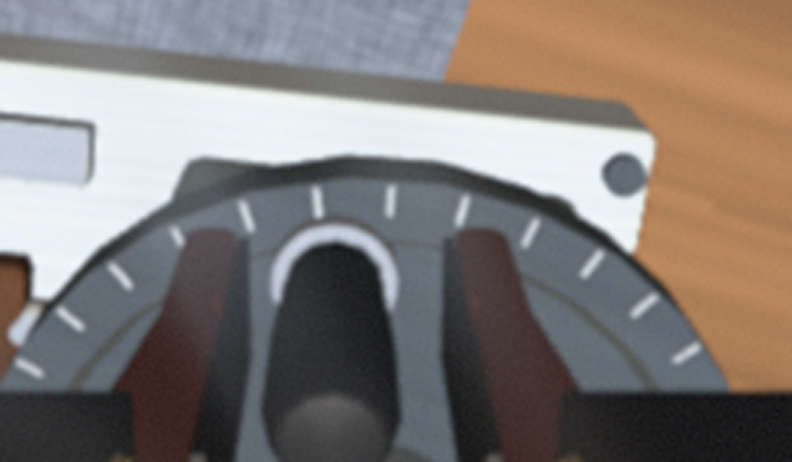

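Call:
carry_out:
  targets:
    - [[0,0,0],[0.0,1.9,0],28]
    - [[0,0,0],[-0.5,3.7,0],28]
    - [[0,0,0],[-1.0,5.6,0],28]
    - [[0,0,-1],[-1.5,7.4,0],28]
    - [[0,0,-3],[-1.8,9.2,0],28]
    - [[0,0,-5],[-2.1,11.1,0],28]
    - [[0,0,-7],[-2.4,13.0,0],28]
    - [[0,0,-9],[-2.5,14.9,0],28]
    - [[0,0,-10],[-2.6,15.8,0],28]
    - [[0,0,-10.5],[-2.7,16.5,0],28]

```text
t: 16.95
ee_pos: [493.8, 192.7, 125.6]
orientation: [-0.202, 3.134, -0.003]
ft_force: [0.5, -8.4, 4.6]
width: 27.8
```

Call:
carry_out:
  targets:
    - [[0,0,0],[0.1,-3.0,0],30]
    - [[0,0,0],[0.2,-7.0,0],32]
    - [[0,0,0],[0.2,-7.0,0],34]
    - [[0,0,0],[0.2,-7.0,10],34]
    - [[0,0,0],[0.2,-7.0,25],34]
    - [[0,0,0],[0.2,-7.0,45],34]
    - [[0,0,0],[0.2,-7.0,65],34]
    - [[0,0,0],[15,-2,80],40]
    - [[0,0,0],[35,3,80],50]
    - [[0,0,0],[55,8,80],60]

```text
t: 17.78
ee_pos: [549.6, 202.3, 207.2]
orientation: [-0.203, 3.132, 0.002]
ft_force: [0.1, -0.3, 0.2]
width: 50.0
```

Call:
carry_out:
  targets:
    - [[0,0,0],[10,2,0],60]
    - [[0,0,0],[20,5,0],60]
    - [[0,0,0],[20,5,0],60]
    - [[0,0,0],[20,5,0],60]
    - [[0,0,0],[20,5,0],60]

```text
t: 18.2
ee_pos: [567.2, 206.3, 204.2]
orientation: [0.203, -3.133, 0.001]
ft_force: [0.9, -0.7, -0.4]
width: 59.9
```

Run:
```python
from h import *
np.set_printoptions(precision=2,suppress=True)
o=monitor.get_obs();print(o['t'],o['ee_pos'],o['orientation'],o['ft_force'],o['width'],o['qpos'])
im=snap('wrist','wrist15.png')[:,:,::-1]
cv2.imwrite('pics/w15z.png',cv2.resize(im[160:300,280:390],None,fx=5,fy=4.2,interpolation=cv2.INTER_CUBIC))
```

```text
18.2 [567.22 206.32 204.23] [ 0.2  -3.13  0.  ] [ 0.95 -0.68 -0.43] 59.94585640047248 [ 0.33  0.41  1.69  0.    1.04 -1.37]
```

View pics/w15z.png

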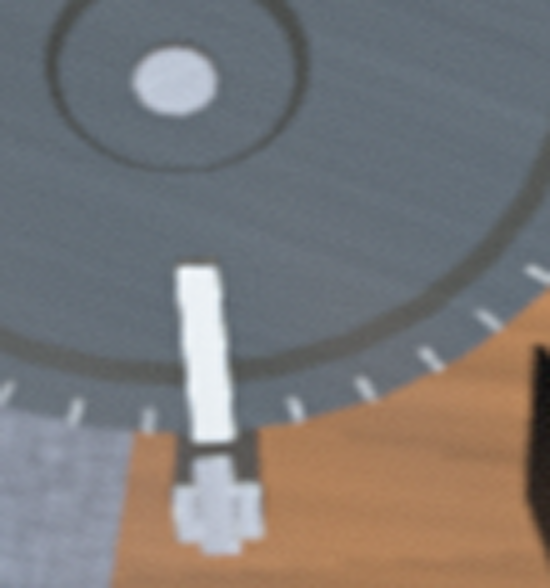

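Run:
```python
from ang import *
angles((315.2,179.3),(319.4,223.3),(322.6,265.2),(322.2,268.3),(324.2,291.4))
im=cv2.imread('pics/wrist15.png');g=im[:,:,::-1].astype(int).sum(2)//3
for r in range(220,298,2): print(r,g[r,306:340])
cv2.imwrite('pics/w15y.png',cv2.resize(im[215:300,295:350],None,fx=11,fy=7,interpolation=cv2.INTER_NEAREST))
```

```text
hub [548.5 195.9] rib [581.7 203.2] [615.8 210. ] ptr [618.2 210. ] [638.1 214.2]
rib dir 11.320880635881037 hub->ri 12.35053141808289 hub->ro 11.830206780879546 r 68.70442762528505 hub->ptr 11.429390948458137 r 71.08828685991043 blade dir 11.81649855458427
C from rib [549.1 196.7] ptr ang from C 10.933330500911232 diff -0.38755013496980517
diff hub:  -0.4008158324214097
220 [112 108 108 108 108 109 112 111 111 107 109 109 107 106 107 109 111 108
 110 112 112 113 109 110 111 113 113 112 114 113 116 116 114 114]
222 [109 111 109 109 109 110 106 108 107 111 114 120 115 114 114 119 119 107
 107 111 113 112 111 112 111 114 112 111 112 112 115 113 112 115]
224 [107 109 108 108 111 109 109 109 121 174 231 240 236 235 235 233 211 160
 117 108 110 110 110 110 109 107 111 112 114 111 112 114 113 113]
226 [112 107 108 108 108 109 106 105 119 182 236 241 239 239 241 240 230 191
 132 108 108 108 110 110 113 110 112 111 112 112 112 110 111 111]
228 [107 111 112 111 109 109 108 104 117 179 235 240 239 239 241 239 236 212
 149 112 108 111 108 111 113 108 110 112 113 111 111 110 111 111]
230 [107 10
[... 4150 characters left out ...]
35 133 131 132 133 134 134 154 177 185 187 188 191 191 194 194
 197 197 195 190 174 164 165 161 149 137 133 133 133 135 132 134]
290 [136 135 136 137 136 134 135 134 137 135 139 139 139 149 169 187 190 193
 193 199 200 193 157 135 128 131 133 132 134 132 134 134 133 133]
292 [131 134 133 134 134 135 135 136 135 136 137 135 135 137 144 152 152 156
 153 152 154 150 143 135 135 135 136 135 137 134 134 136 133 133]
294 [128 131 130 128 129 131 131 132 133 133 131 131 130 132 132 132 130 133
 131 133 135 134 133 132 132 134 134 135 133 136 135 132 130 132]
296 [128 125 124 127 127 128 127 127 128 127 124 124 125 123 122 123 124 125
 125 126 126 126 121 120 121 121 123 123 123 125 124 126 123 122]
```

View pics/w15y.png

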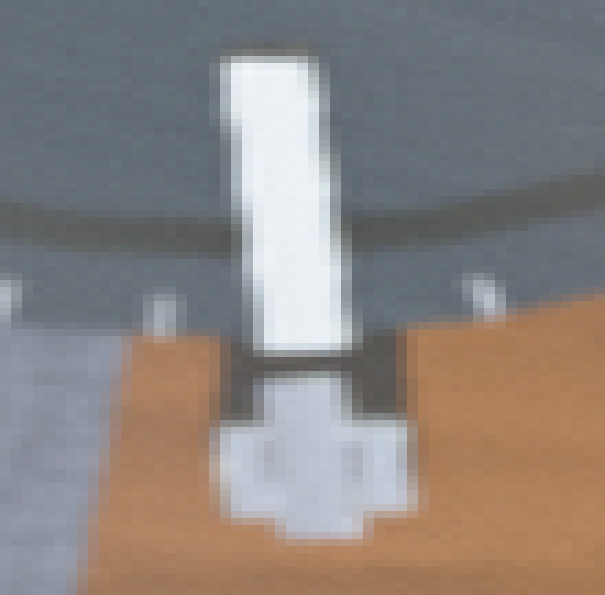

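Call:
carry_out:
  targets:
    - [[0,0,-7],[-3,-15,5],60]
    - [[0,0,-14],[-6,-30,10],60]
    - [[0,0,-21],[-9,-45,10],60]
    - [[0,0,-28],[-12,-60,10],60]
    - [[0,0,-35],[-15,-75,10],60]
    - [[0,0,-42],[-18,-90,10],60]
    - [[0,0,-49],[-20,-105,10],60]
    - [[0,0,-56],[-22,-120,10],60]
    - [[0,0,-63],[-24,-135,10],60]
    - [[0,0,-70],[-26,-150,10],60]

```text
t: 19.08
ee_pos: [541.3, 55.9, 214.7]
orientation: [-1.64, -2.679, 0.0]
ft_force: [-0.3, -0.2, 1.0]
width: 60.1
```

Call:
carry_out:
  targets:
    - [[0,0,-7],[-1,-15,0],60]
    - [[0,0,-14],[-2,-30,0],60]
    - [[0,0,-21],[-3,-45,0],60]
    - [[0,0,-28],[-5,-60,0],55]
    - [[0,0,-35],[-7,-75,0],50]
    - [[0,0,-42],[-9,-90,0],45]
    - [[0,0,-49],[-11,-105,0],40]
    - [[0,0,-56],[-13,-120,0],36]
    - [[0,0,-63],[-14,-135,0],36]
    - [[0,0,-70],[-15,-150,0],36]

```text
t: 19.92
ee_pos: [526.3, -93.9, 214.7]
orientation: [-2.88, -1.254, 0.001]
ft_force: [0.2, 1.2, -0.3]
width: 35.9
```

Call:
carry_out:
  targets:
    - [[0,0,-7],[0,-3,-10],36]
    - [[0,0,-14],[0,-6,-20],36]
    - [[0,0,-16],[0,-6,-30],36]
    - [[0,0,-16],[0,-6,-40],36]
    - [[0,0,-16],[0,-6,-40],36]
    - [[0,0,-16],[0,-6,-40],36]
    - [[0,0,-16],[0,-6,-40],36]

```text
t: 20.5
ee_pos: [527.4, -99.3, 175.0]
orientation: [3.024, 0.852, 0.0]
ft_force: [0.1, -0.6, -0.3]
width: 35.8
```

Run:
```python
from h import *
np.set_printoptions(precision=2,suppress=True)
o=monitor.get_obs();print(o['t'],o['ee_pos'],o['orientation'],o['ft_force'],o['width'],o['qpos'])
im=snap('wrist','wrist16.png')
for q in ['lock','lock_grip']:
  print(q,[ (r['confidence'],toworld(r['point'],'wrist')) for r in place_of(q,'wrist')[:2]])
print(proj([o['ee_pos'],o['ee_pos']-[0,0,50]],'wrist'))
```

```text
20.5 [527.4  -99.26 175.01] [3.02 0.85 0.  ] [ 0.12 -0.57 -0.34] 35.8020034381959 [-0.21  0.36  1.86  0.    0.92  0.81]
lock [(0.98, array([597.6 , -63.25,  58.16]))]
lock_grip [(0.56, array([ 535.66, -102.41,   94.44]))]
[[321.55 259.1 ]
 [322.02 224.72]]
```

View pics/wrist16.png

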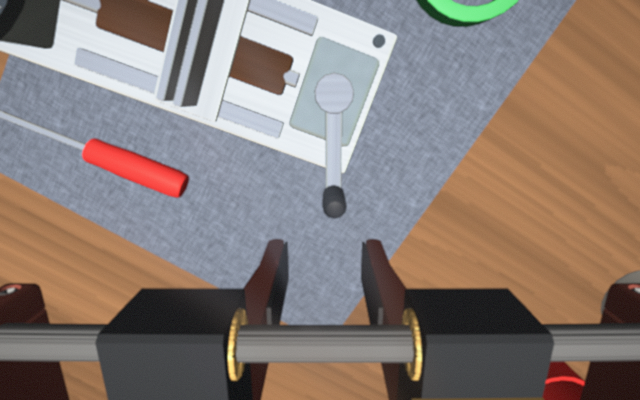

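Run:
```python
from h import *
np.set_printoptions(precision=1,suppress=True)
print(onplane([[334.5,207]],'wrist',107),onplane([[334,187]],'wrist',62), onplane([[334,93]],'wrist',66))
im=cv2.imread('pics/wrist16.png');cv2.imwrite('pics/w16z.png',cv2.resize(im[60:230,270:410],None,fx=4,fy=3.5,interpolation=cv2.INTER_CUBIC))
```

```text
[[ 536.9 -103.1  107. ]] [[ 539.7 -102.5   62. ]] [[600.  -64.9  66. ]]
```

View pics/w16z.png

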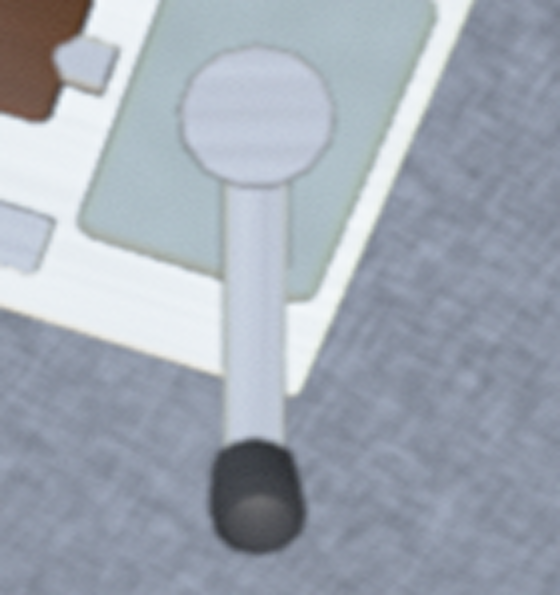

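Call:
carry_out:
  targets:
    - [[0,0,0],[5,-2,0],36]
    - [[0,0,0],[9.7,-4,-10],36]
    - [[0,0,0],[9.7,-4,-25],36]
    - [[0,0,0],[9.7,-4,-40],36]
    - [[0,0,0],[9.7,-4,-50],36]
    - [[0,0,0],[9.7,-4,-55],36]
    - [[0,0,0],[9.7,-4,-55],36]

```text
t: 21.23
ee_pos: [536.4, -103.3, 118.2]
orientation: [-3.023, -0.85, 0.003]
ft_force: [-0.8, 0.3, -0.1]
width: 35.9
```

Run:
```python
from h import *
np.set_printoptions(precision=2,suppress=True)
o=monitor.get_obs();print(o['t'],o['ee_pos'],o['orientation'],o['ft_force'],o['width'],o['qpos'])
im=snap('wrist','wrist17.png')[:,:,::-1];cv2.imwrite('pics/w17z.png',cv2.resize(im[130:310,220:430],None,fx=3.5,fy=3.3,interpolation=cv2.INTER_CUBIC))
```

```text
21.2333 [ 536.36 -103.33  118.21] [-3.02 -0.85  0.  ] [-0.77  0.25 -0.1 ] 35.924193729008245 [-0.21  0.46  1.87 -0.    0.81  0.81]
```

View pics/w17z.png

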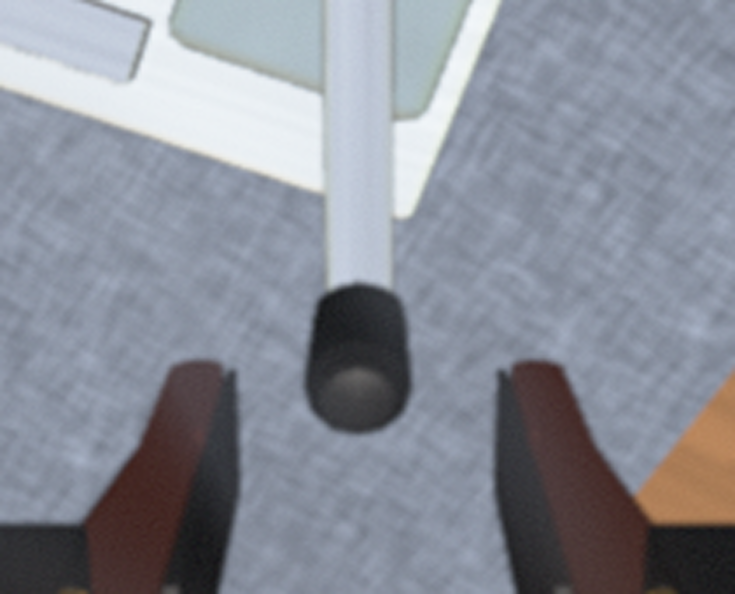

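Call:
carry_out:
  targets:
    - [[0,0,0],[1,1,-10],36]
    - [[0,0,0],[1,1,-22],36]
    - [[0,0,0],[1,1,-34],36]
    - [[0,0,0],[1,1,-43],36]
    - [[0,0,0],[1,1,-47],32]
    - [[0,0,0],[1,1,-47],27]
    - [[0,0,0],[1,1,-47],27]

```text
t: 21.87
ee_pos: [537.8, -102.4, 72.3]
orientation: [-3.024, -0.85, 0.001]
ft_force: [0.8, 0.1, 0.2]
width: 27.4
```

Run:
```python
from h import *
from path import rows
np.set_printoptions(precision=2,suppress=True)
o=monitor.get_obs();print(o['t'],o['ee_pos'],o['orientation'],o['ft_force'],o['width'],o['qpos'])
im=snap('wrist','wrist18.png')[:,:,::-1];cv2.imwrite('pics/w18z.png',cv2.resize(im[130:310,220:430],None,fx=3.5,fy=3.3,interpolation=cv2.INTER_CUBIC))
C=(600.5,-64.2);r=74.5
rows(538.0,-102.4,211.2,np.arange(213.2,232,2),C,r,27)
```

```text
21.8667 [ 537.85 -102.41   72.3 ] [-3.02 -0.85  0.  ] [0.77 0.06 0.17] 27.439465944635106 [-0.21  0.53  1.89 -0.    0.72  0.81]
[[[0, 0, 2], [0.2, -2.6, 0], 27], [[0, 0, 4], [1.6, -4.7, 0], 27], [[0, 0, 6], [3.2, -6.8, 0], 27], [[0, 0, 8], [4.8, -8.9, 0], 27], [[0, 0, 10], [6.4, -10.9, 0], 27], [[0, 0, 12], [8.2, -12.8, 0], 27], [[0, 0, 14], [10.0, -14.7, 0], 27], [[0, 0, 16], [11.9, -16.5, 0], 27], [[0, 0, 18], [13.8, -18.2, 0], 27], [[0, 0, 20], [15.8, -19.9, 0], 27]]
end 553.8 -122.30000000000001 231.2
```

View pics/w18z.png

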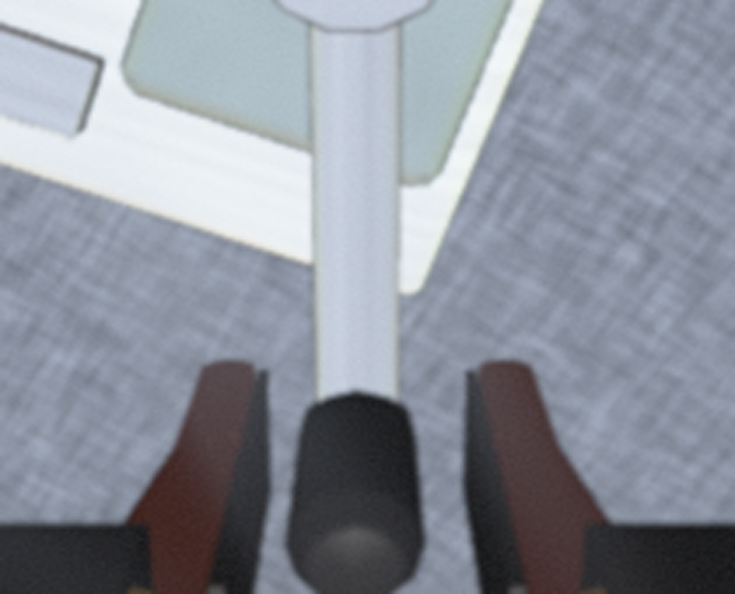

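Call:
carry_out:
  targets:
    - [[0,0,2],[0.2,-2.6,0],27]
    - [[0,0,4],[1.6,-4.7,0],27]
    - [[0,0,6],[3.2,-6.8,0],27]
    - [[0,0,8],[4.8,-8.9,0],27]
    - [[0,0,10],[6.4,-10.9,0],27]
    - [[0,0,12],[8.2,-12.8,0],27]
    - [[0,0,14],[10.0,-14.7,0],27]
    - [[0,0,16],[11.9,-16.5,0],27]
    - [[0,0,18],[13.8,-18.2,0],27]
    - [[0,0,20],[15.8,-19.9,0],27]

```text
t: 22.75
ee_pos: [553.6, -121.7, 73.1]
orientation: [-2.829, -1.364, -0.0]
ft_force: [-0.7, 4.0, -1.0]
width: 27.3
```

Run:
```python
from h import *
from path import rows
np.set_printoptions(precision=2,suppress=True)
o=monitor.get_obs();print(o['t'],o['ee_pos'],o['orientation'],o['ft_force'],o['width'],o['qpos'])
im=snap('wrist','wrist19.png')[:,:,::-1];cv2.imwrite('pics/w19z.png',cv2.resize(im[130:310,220:430],None,fx=3.5,fy=3.3,interpolation=cv2.INTER_CUBIC))
C=(600.5,-64.2);r=74.5
rows(553.8,-122.3,231.2,np.arange(233.2,248,2),C,r,27)
```

```text
22.75 [ 553.61 -121.7    73.07] [-2.83 -1.36 -0.  ] [-0.72  3.96 -0.96] 27.270578575156122 [-0.24  0.55  1.85  0.    0.75  0.43]
[[[0, 0, 2], [2.1, -1.6, 0], 27], [[0, 0, 4], [4.2, -3.1, 0], 27], [[0, 0, 6], [6.3, -4.5, 0], 27], [[0, 0, 8], [8.6, -5.9, 0], 27], [[0, 0, 10], [10.8, -7.2, 0], 27], [[0, 0, 12], [13.1, -8.4, 0], 27], [[0, 0, 14], [15.5, -9.5, 0], 27], [[0, 0, 16], [17.8, -10.6, 0], 27]]
end 571.5999999999999 -132.9 247.2
```

View pics/w19z.png

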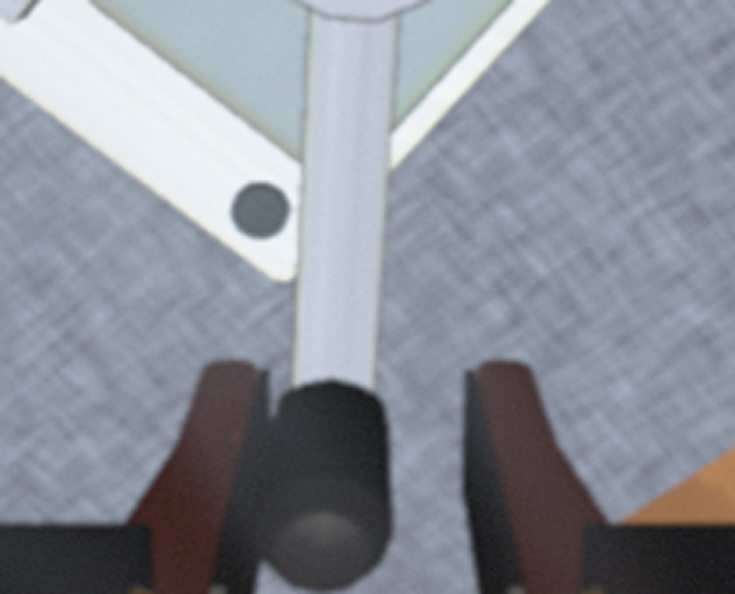

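Call:
carry_out:
  targets:
    - [[0,0,2],[2.1,-1.6,0],27]
    - [[0,0,4],[4.2,-3.1,0],27]
    - [[0,0,6],[6.3,-4.5,0],27]
    - [[0,0,8],[8.6,-5.9,0],27]
    - [[0,0,10],[10.8,-7.2,0],27]
    - [[0,0,12],[13.1,-8.4,0],27]
    - [[0,0,14],[15.5,-9.5,0],27]
    - [[0,0,16],[17.8,-10.6,0],27]

```text
t: 23.47
ee_pos: [571.0, -132.4, 72.9]
orientation: [-2.612, -1.743, 0.001]
ft_force: [-2.0, 3.5, 0.1]
width: 27.1
```

Run:
```python
from path import *
C=(600.5,-64.2);r=74.5
rows(571.6,-132.9,247.2,np.arange(248.2,257.5,1),C,r,27)
rows(582.6,-136.5,256.2,np.arange(257.2,266.5,1),C,r,27)
```

```text
[[[0, 0, 1], [1.2, -0.5, 0], 27], [[0, 0, 2], [2.4, -0.9, 0], 27], [[0, 0, 3], [3.7, -1.4, 0], 27], [[0, 0, 4], [4.9, -1.8, 0], 27], [[0, 0, 5], [6.1, -2.2, 0], 27], [[0, 0, 6], [7.4, -2.6, 0], 27], [[0, 0, 7], [8.6, -3.0, 0], 27], [[0, 0, 8], [9.9, -3.3, 0], 27], [[0, 0, 9], [11.1, -3.6, 0], 27], [[0, 0, 10], [12.4, -3.9, 0], 27]]
end 584.0 -136.8 257.2
[[[0, 0, 1], [1.4, -0.3, 0], 27], [[0, 0, 2], [2.7, -0.6, 0], 27], [[0, 0, 3], [3.9, -0.9, 0], 27], [[0, 0, 4], [5.2, -1.1, 0], 27], [[0, 0, 5], [6.5, -1.3, 0], 27], [[0, 0, 6], [7.8, -1.5, 0], 27], [[0, 0, 7], [9.1, -1.7, 0], 27], [[0, 0, 8], [10.4, -1.8, 0], 27], [[0, 0, 9], [11.7, -1.9, 0], 27], [[0, 0, 10], [13.0, -2.0, 0], 27]]
end 595.6 -138.5 266.2
```

Call:
carry_out:
  targets:
    - [[0,0,1],[1.2,-0.5,0],27]
    - [[0,0,2],[2.4,-0.9,0],27]
    - [[0,0,3],[3.7,-1.4,0],27]

```text
t: 23.72
ee_pos: [575.0, -134.1, 72.8]
orientation: [-2.566, -1.811, 0.0]
ft_force: [-2.1, 3.8, 0.8]
width: 26.5
```

Call:
carry_out:
  targets:
    - [[0,0,1],[1.2,-0.4,0],27]
    - [[0,0,2],[2.4,-0.8,0],27]

```text
t: 23.88
ee_pos: [577.6, -135.1, 72.7]
orientation: [-2.534, -1.857, 0.0]
ft_force: [-3.2, 2.3, 0.3]
width: 26.9
```

Call:
carry_out:
  targets:
    - [[0,0,1],[1.3,-0.4,0],27]
    - [[0,0,2],[2.5,-0.8,0],27]

```text
t: 24.05
ee_pos: [580.2, -136.0, 72.7]
orientation: [-2.501, -1.901, 0.0]
ft_force: [-3.8, 2.5, 0.6]
width: 26.7
```

Call:
carry_out:
  targets:
    - [[0,0,1],[1.3,-0.3,0],27]
    - [[0,0,2],[2.5,-0.6,0],27]

```text
t: 24.22
ee_pos: [582.8, -136.6, 72.7]
orientation: [-2.467, -1.945, 0.0]
ft_force: [-1.2, 3.5, 1.4]
width: 27.2
```

Call:
carry_out:
  targets:
    - [[0,0,1],[1.3,-0.3,0],27]
    - [[0,0,2],[2.6,-0.6,0],27]

```text
t: 24.38
ee_pos: [585.4, -137.2, 72.6]
orientation: [-2.433, -1.987, 0.0]
ft_force: [-3.5, 1.6, 1.5]
width: 27.4
```

Call:
carry_out:
  targets:
    - [[0,0,1],[1.3,-0.3,0],27]
    - [[0,0,2],[2.6,-0.5,0],27]

```text
t: 24.55
ee_pos: [588.0, -137.7, 72.7]
orientation: [-2.398, -2.03, 0.0]
ft_force: [-2.4, 2.3, 0.5]
width: 27.1
```

Call:
carry_out:
  targets:
    - [[0,0,1],[1.3,-0.2,0],27]
    - [[0,0,2],[2.6,-0.4,0],27]

```text
t: 24.72
ee_pos: [590.6, -138.0, 72.6]
orientation: [-2.362, -2.071, 0.0]
ft_force: [-2.1, 3.4, 0.6]
width: 27.1
```

Call:
carry_out:
  targets:
    - [[0,0,1],[1.3,-0.2,0],27]
    - [[0,0,2],[2.6,-0.3,0],27]

```text
t: 24.88
ee_pos: [593.2, -138.3, 72.7]
orientation: [-2.326, -2.112, 0.0]
ft_force: [-3.3, 2.9, 1.7]
width: 26.8
```

Call:
carry_out:
  targets:
    - [[0,0,1],[1.3,-0.1,0],27]
    - [[0,0,2],[2.6,-0.2,0],27]

```text
t: 25.05
ee_pos: [595.8, -138.5, 72.6]
orientation: [-2.288, -2.152, 0.0]
ft_force: [-2.9, 1.3, 0.2]
width: 27.0
```

Call:
carry_out:
  targets:
    - [[0,0,1],[1.3,-0.1,0],27]
    - [[0,0,2],[2.6,-0.1,0],27]

```text
t: 25.22
ee_pos: [598.4, -138.6, 72.6]
orientation: [-2.25, -2.192, 0.0]
ft_force: [-3.7, 2.2, 1.6]
width: 27.0
```

Call:
carry_out:
  targets:
    - [[0,0,1],[1.3,0,0],27]
    - [[0,0,2],[2.6,0,0],27]

```text
t: 25.38
ee_pos: [601.0, -138.6, 72.7]
orientation: [-2.212, -2.231, 0.0]
ft_force: [-2.5, 1.1, 0.1]
width: 27.3
```

Call:
carry_out:
  targets:
    - [[0,0,1],[1.3,0,0],27]
    - [[0,0,2],[2.6,0.1,0],27]

```text
t: 25.55
ee_pos: [603.3, -138.5, 72.6]
orientation: [-2.172, -2.269, 0.001]
ft_force: [-6.6, 1.5, 0.9]
width: 26.9
```

Call:
carry_out:
  targets:
    - [[0,0,1],[1.3,0.1,0],27]
    - [[0,0,2],[2.6,0.2,0],27]

```text
t: 25.72
ee_pos: [604.0, -138.2, 72.1]
orientation: [-2.13, -2.304, 0.005]
ft_force: [-11.5, 1.1, 3.9]
width: 27.2
```

Call:
carry_out:
  targets:
    - [[0,0,1],[1.3,0.1,0],27]

```text
t: 25.8
ee_pos: [604.3, -138.0, 71.9]
orientation: [-2.108, -2.322, 0.006]
ft_force: [-14.4, 0.4, 4.7]
width: 27.0
```

Run:
```python
from h import *
np.set_printoptions(precision=2,suppress=True)
o=monitor.get_obs();print(o['t'],o['ee_pos'],o['orientation'],o['ft_force'],o['width'],o['qpos'])
im=snap('wrist','wrist20.png')
```

```text
25.8 [ 604.35 -138.05   71.89] [-2.11 -2.32  0.01] [-14.41   0.37   4.69] 26.952376097612667 [-0.24  0.61  1.72 -0.    0.82 -0.34]
```

View pics/wrist20.png

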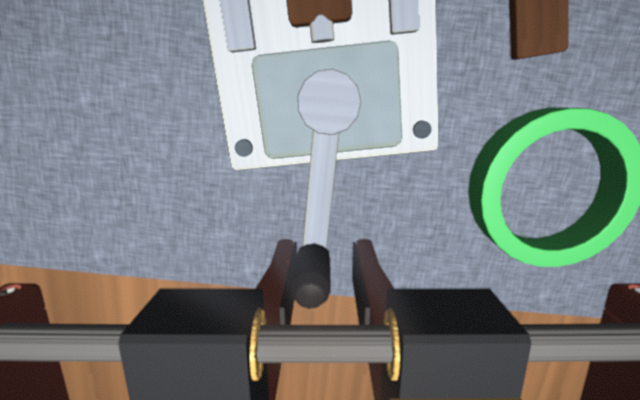

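Call:
carry_out:
  targets:
    - [[0,0,0],[0.4,0,0],27]
    - [[0,0,0],[0.4,0,0],27]

```text
t: 26.02
ee_pos: [604.4, -138.1, 71.8]
orientation: [-2.109, -2.32, 0.007]
ft_force: [-12.2, 0.3, 4.9]
width: 27.2
```

Call:
carry_out:
  targets:
    - [[0,0,0],[0.6,0,0],27]
    - [[0,0,0],[1.0,0,0],27]

```text
t: 26.18
ee_pos: [604.6, -138.1, 71.7]
orientation: [-2.108, -2.319, 0.008]
ft_force: [-14.6, -0.2, 5.5]
width: 27.3
```

Call:
carry_out:
  targets:
    - [[0,0,0],[0,0,0],27]

```text
t: 26.27
ee_pos: [604.6, -138.1, 71.7]
orientation: [-2.108, -2.319, 0.008]
ft_force: [-14.7, -0.5, 5.7]
width: 26.9
```

Call:
carry_out:
  targets:
    - [[0,0,0],[0.4,0,0],27]
    - [[0,0,0],[0.4,0,0],27]
    - [[0,0,0],[0.4,0,0],27]

```text
t: 26.52
ee_pos: [604.8, -138.1, 71.7]
orientation: [-2.108, -2.319, 0.009]
ft_force: [-15.3, -0.1, 6.7]
width: 27.3
```

Call:
carry_out:
  targets:
    - [[0,0,0],[-2.5,0,0],27]
    - [[0,0,0],[-5,0,0],28]
    - [[0,0,0],[-8,0,0],32]
    - [[0,0,0],[-9,0,0],36]
    - [[0,0,0],[-9,0,0],36]
    - [[0,0,0],[-9,0,0],36]
    - [[0,0,0],[-9,0,10],36]
    - [[0,0,0],[-9,0,25],36]
    - [[0,0,0],[-9,0,45],36]
    - [[0,0,0],[-9,0,70],36]

```text
t: 27.35
ee_pos: [599.7, -138.1, 143.0]
orientation: [-2.113, -2.323, 0.001]
ft_force: [0.8, -0.5, 0.7]
width: 36.0
```

Run:
```python
from h import *
np.set_printoptions(precision=2,suppress=True)
o=monitor.get_obs();print(o['t'],o['ee_pos'],o['orientation'],o['ft_force'],o['width'],o['qpos'])
im=snap('wrist','wrist21.png')
```

```text
27.35 [ 599.74 -138.06  143.04] [-2.11 -2.32  0.  ] [ 0.77 -0.48  0.73] 36.021863068016636 [-0.25  0.51  1.7  -0.    0.93 -0.34]
```

View pics/wrist21.png

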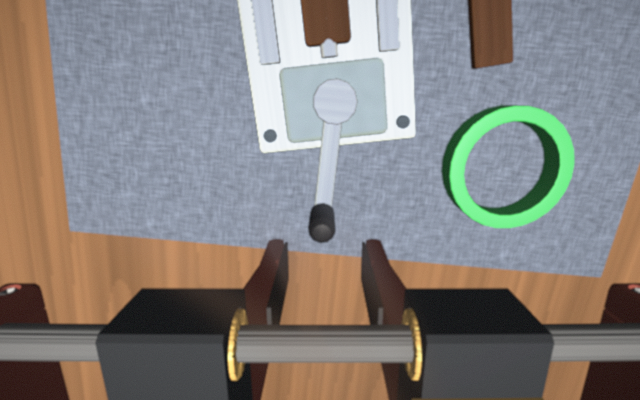

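Call:
carry_out:
  targets:
    - [[0,0,0],[0,0,30],36]
    - [[0,0,0],[0,10,60],36]
    - [[0,0,0],[-5,40,80],36]
    - [[0,0,0],[-10,75,80],36]
    - [[0,0,0],[-15,110,80],36]
    - [[0,0,0],[-20,145,80],36]
    - [[0,0,0],[-20,180,80],36]
    - [[0,0,0],[-20,180,80],36]
    - [[0,0,0],[-20,180,80],36]
    - [[0,0,0],[-20,180,80],36]

```text
t: 28.23
ee_pos: [580.5, 41.6, 223.2]
orientation: [2.113, 2.324, 0.001]
ft_force: [0.0, -0.9, -0.1]
width: 36.0
```

Run:
```python
from h import *
np.set_printoptions(precision=2,suppress=True)
o=monitor.get_obs();print(o['t'],o['ee_pos'],o['orientation'],o['ft_force'],o['width'],o['qpos'])
im=snap('wrist','wrist22.png')[:,:,::-1]
cv2.imwrite('pics/w22z.png',cv2.resize(im[0:260,200:460],None,fx=2.3,fy=2.3,interpolation=cv2.INTER_CUBIC))
```

```text
28.2333 [580.51  41.59 223.18] [2.11 2.32 0.  ] [ 0.03 -0.85 -0.1 ] 35.96713214080087 [ 0.05  0.36  1.73 -0.    1.05 -0.04]
```

View pics/w22z.png

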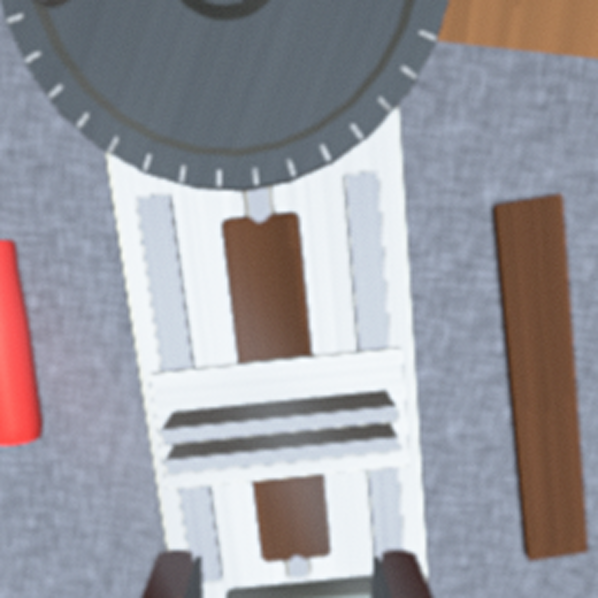

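Need the wheel lower in the view, so I back up 110 mm in y while staying high.

Call:
carry_out:
  targets:
    - [[0,0,0],[0,30,10],50]
    - [[0,0,0],[0,60,10],60]
    - [[0,0,0],[0,85,10],70]
    - [[0,0,0],[0,100,10],70]
    - [[0,0,0],[0,100,10],70]
    - [[0,0,0],[0,100,10],70]

```text
t: 28.78
ee_pos: [580.3, 141.1, 232.5]
orientation: [2.114, 2.324, -0.001]
ft_force: [-0.2, -0.3, 0.0]
width: 69.5
```

Run:
```python
from h import *
np.set_printoptions(precision=2,suppress=True)
o=monitor.get_obs();print(o['t'],o['ee_pos'],o['orientation'],o['ft_force'],o['width'])
im=snap('wrist','wrist23.png')[:,:,::-1]
cv2.imwrite('pics/w23z.png',cv2.resize(im[40:220,200:440],None,fx=3.3,fy=3.3,interpolation=cv2.INTER_CUBIC))
```

```text
28.7833 [580.3  141.12 232.46] [ 2.11  2.32 -0.  ] [-0.21 -0.33  0.02] 69.49069454558307
```

View pics/w23z.png

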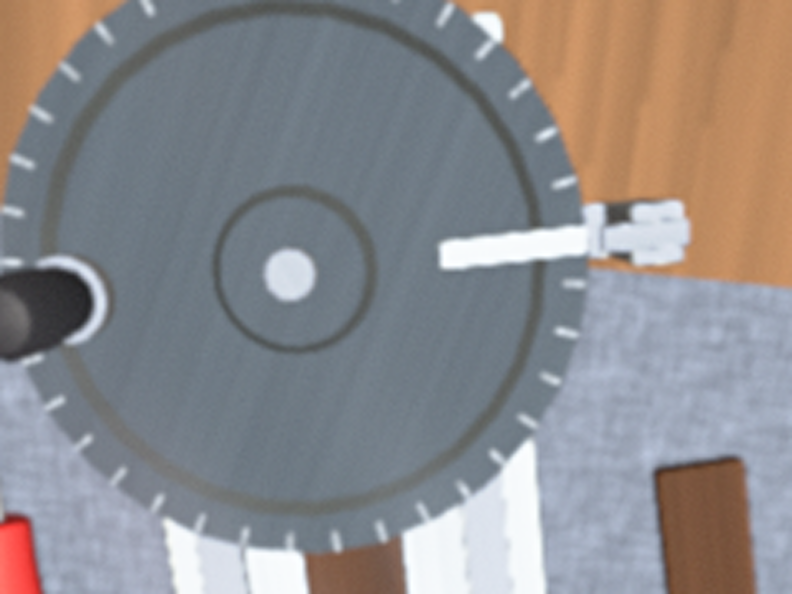

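Run:
```python
from h import *
print(order.close_job())
```

```text
the job is handed in; nothing more can be done
None
```

The job is done and handed in at 28.8 s of simulated time: the dial's rib is on the pointer and the lock lever is nipped tight. I read forces only at the ends of moves, so a short peak between readings would not show.

- **Anticlockwise:** I wound the wheel by pushing the crank between fingers held about 28 mm apart, to about 0.95 rad past the mark. The crank force stayed around 8–10 N, and I saw no jump that would mean the end stop.
- **Coming back clockwise:** the slack was about 0.56 rad. The drive took up again about 0.38 rad before the mark, which puts the guide about 1 mm behind its setting at the turn. That 1 mm is worked out from the slack and the dial, not measured directly.
- **On the mark:** the clockwise pushes reached about 9 N. I stopped once about 12° short to measure the gap, then finished.
    - The first close picture showed the rib about 0.01 rad (0.7 mm) short of the pointer's middle.
    - The last picture, taken after locking, showed the rib's line running through the blade. I left the wheel there.
- **Lock lever:** it swung with about 4 N and met its stop at about 1.35 rad. I nipped it with a steady 15.3 N sideways, plus about 6.7 N vertical (16.7 N in all), then let go and backed clear.

The robot was touching nothing at hand-in. The bystanders that came into view were undisturbed, but I took no overall picture at the end to check all of them.

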